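# Clip the clevis pin of a handle linkage

## Task

Lift the R-clip out of its wooden stand and push its straight leg down through the cross hole in the free end of the clevis pin, until the bow springs over and hugs the pin and the clip sits upright and fully home; then let go of it. The pin has side play, so feel for the hole, do not lean hard on the clip or the linkage, and leave the things lying about where they are.

Things in the scene. Friction and masses are not known exactly. Their poses are not given: they have to be found in the camera images.
- clip: R-clip of 4 mm steel wire, about 100 g, with a black grip block: x -10 to +20, y -8 to +8, z 0 to +30 mm. Origin: on the straight leg's axis at the grip's underside; z up, legs hang along -z, x towards the sprung bow leg, which reaches out to x +17 and down to z -48. At the start it hangs upright between the stand's rails, its grip resting on the stand's top.
- clip_tip (a point): flat, blunt tip of the clip's straight leg, at (0, 0, -50) mm of the clip; axes as the clip's.
- clip_seat (a point): point of the straight leg, at (0, 0, -26) mm of the clip, that lies on the pin's axis when the clip is home. The hollow of the bow is centred on it; below the hollow is the bow's throat (wire axis at x 6, z -36 mm of the clip). Axes as the clip's.
- clip_bow (a joint): how far the bow is sprung open, rad: 0 relaxed, about 0.1 as the throat passes the widest part of the pin, near 0 once the bow hugs the pin. Getting over takes about 5 to 15 N of push; the throat first touches the pin 18 mm before home and passes the widest part 10 mm before home. The squeezed bow and leg together bear on the pin with up to about 28 N.
- stand: fixed wooden stand, 70 mm along x, 29 mm along y, 60 mm tall: two rails 8 mm thick on two end posts, on a plywood foot 100 by 80 by 8 mm. The clip hangs by its grip in the 9 mm slot between the rails, legs in the open below. Origin at table height, below the clip's straight leg; z up, axes parallel to the clip's at the start.
- clevis: fixed linkage bracket: base plate 150 by 115 by 8 mm, two upright steel cheeks 8 mm thick and 88 mm high, a rod eye between them, and a bare steel pin through all along y, 70 mm above the table. Origin at table height under the pin's axis, in the plane of the outer cheek's outer face; y points out of that face towards the pin's free end; z up.
- pin_axis (a point): point on the pin's axis in the outer cheek's outer face, (0, 0, 70) mm of the clevis, axes as the clevis's. The 18 mm pin sticks out along +y. Its cross hole lies 14 to 34 mm from here along +y: not measured, as the pin may stand anywhere in its 20 mm side play (slides with about 15 N friction). At 34 mm its 26 mm head touches the far cheek. The pin cannot turn.
- play_mid (a point): point on the pin's axis 24 mm out from the outer cheek, the middle of the hole's possible places (10 mm either way along y); fixed to the clevis, axes as the clevis's. The cross hole is vertical, 6 mm wide, through the pin's axis, with a 0.8 mm lead-in across the pin (x), sharp along it (y); the pin ends 20 mm beyond the hole. The clip may go in with its bow on either side (x).
- screwdriver: screwdriver with a black handle, lying on the bench; a bystander.
- joystick: black ball-top stick on a round 48 mm base, 77 mm tall, standing; a bystander.
- collar: brass collar, 44 mm across, 18 mm tall, lying flat; a bystander.
- screw_jar: closed glass jar, 60 mm across, 75 mm tall; a bystander.
Mind the look-alikes: they are no part of the job. Several things have the shape of the clip; the one meant has the colours described above.

How it is judged:
By the outcome, as a careful person would: the job done as asked, in the order asked, and still so for the second after the job is handed in, with the robot touching nothing.
It also fails if it takes over 72 s, if anything falls off the work surface, if the arm or the gripper's body presses on something with over 40 N, if the wrist force passes 120 N, or if a joint passes its speed limit or range.

## Robot

A 7-joint arm with a two-finger parallel gripper is mounted at the origin on the work surface. World frame = base frame: x ahead of the robot, y to its left, z up, the work surface at z = 0. Lengths are in m, angles in degrees, forces in N, time in s.
With the tool pointing down it reaches from about 0.425 to 0.875 m from the base axis. Payload 4.7 kg.
Tool frame: the origin (TCP) lies midway between the tips of the shut fingers; the grasp point (between the pads) lies 19 mm behind it; y points along the fingers, x is the direction in which the jaws open and shut, and the axes are right-handed (so a half turn about y gives the same grasp; the last joint's range is limited). The gripper opens to 87 mm and grips with 3 to 60 N. Pads are 19 mm wide; open, the fingers measure 117 mm over their backs; the gripper's body (75 mm by 190 mm) begins 51 mm behind the grasp point.
Start: joints at [68.073, 18.392, -4.016, 83.108, 1.295, 78.541, -3.26], TCP at [0.251, -0.6, 0.223] pointing down, gripper open.
Joint ranges: [-163.93, 163.93], [-17.29, 119.83], [-79.2, 71.16], [3.27, 140.29], [-89.18, 269.18], [5.43, 117.66], [-154.24, 154.24]. Speed limits (degrees/s): [147.25, 147.25, 180, 180, 180, 180, 180].

## Interface

Orientations are given as [roll, pitch, yaw] about the fixed x, y, z axes, in that order (R = Rz(yaw) Ry(pitch) Rx(roll)).
In Python, from cell import env gives the robot as it stands.
- The arm moves only by the tool carry_out, never from a script. Its argument "targets" is a list of rows, each a list of 2 entries, a list of its own where there are three numbers: the shift along the tool's x, y, z in mm, then the turn, a rotation vector about the tool's x, y, z in degrees. A call has 1 to 12 rows; each row shifts and turns the commanded pose from where the row before left it, along the tool's axes as they then stand; what a row does not reach is not made up. A row lasts 1/10 s, in which the tool goes at most 50 mm and 8.59 degrees, less where a joint would pass 70% of its speed; a pose out of reach is approached as far as the arm can. A call with a gripper value outside its range is refused whole. "jaw" is the opening, from 0 (shut) to 1 (fully open), set as the call begins (left out, the last holds). The fingers move at their own pace and stop on an object; "squeeze" is the grip in N (left out, the last holds). Time passes only in rows, so rows that do not move let the fingers close. It gives the time, the measured TCP pose, the force and the opening at its end, in the units of the state.
- env.get_obs(): the state, without advancing time (a new reading comes with each control period).
- env.read_camera(name): name is "scene" or "top" or "wrist"; returns the picture (480x640x3 uint8, red, green, blue); there is no depth.
- env.get_calibration(name): a dict with "fx", "fy", "cx", "cy" (pixels), "D" ([k1, k2, p1, p2, k3] as OpenCV has them; the pictures are not rectified), "R" (3x3) and "t" (3): a world point X has camera coordinates R X + t; the wrist camera has in their place "hand_eye" (4x4, takes a point from camera to tool coordinates, whose origin is the TCP and whose axes are the tool frame's). Camera axes: x right, y down, z forward; pixel columns grow to the right and rows downward; lengths in m; the calibration is good to about 2 mm. A picture is of the moment at which its call begins: read the wrist's pose just before it. get_calibration takes no time and is no camera call.
- env.sign_off(): hands the job in, once; it reports no verdict.
Trained networks look in the newest picture that a camera, given by its name, has taken for a name from the list of things; names that differ only in an ending like _2 or _b are one class to them, and where a whole thing is asked for, a point or a joint stands for the part that bears it (a point fixed in the world has none). Each returns a list of dicts, best first, with "p" (0 to 1); they miss things now and then, are a little off and sometimes report something else, mostly with a low value. They report only what shows in the picture. A call takes as long as a camera call. They do not tell look-alikes from the thing itself.
- env.outline_of(camera, label): "mask" (480x640 bool, what is visible of it) and "xy" ([column, row] in pixels, amid what is visible of it).
The state is a dict: "time_s": time; "qpos": joint angles; "joint_velocities": joint speeds; "effort": joint torques, N m; "tool_pos": TCP position; "tool_rot": TCP orientation; "force": force on the tool from outside, world axes, zero at the start; "wrist_torque": the same for the moment, N m; "grip_width": finger opening in m.
Only numpy, scipy, OpenCV 4.12 (cv2) and the standard library are available. Lean on these libraries where they do the work, as an engineer would, in place of code of your own. Each camera call takes 0.05 s, during which the arm holds its last target.

## Working session

There is one attempt and no reset: what is moved stays moved. The work goes in short steps, Python scripts to look and compute and a tool call to move; the robot and the scene stay as the last step left them, time stands still between calls to the robot, and variables do not carry over. Pictures are saved under pics/ and viewed, and the job is handed in when it is done.

Besides the shell and the picture viewer there is one more tool, called after "Call:" as name([rows], argument=value, ...), one row to a line, values as JSON. carry_out: Moves the arm, as the interface text tells. Its arguments: {"type":"object","properties":{"targets":{"type":"array","items":{"type":"array"}},"jaw":{"type":"number"},"squeeze":{"type":"number"}},"required":["targets"]}

```bash
ls; mkdir -p pics; python3 - <<'E'
from cell import env
import cv2
o=env.get_obs();print({k:o[k] for k in o})
for n in ["scene","top","wrist"]:
    im=env.read_camera(n); cv2.imwrite(f"pics/{n}0.png",im[:,:,::-1])
    c=env.get_calibration(n);print(n,c)
    for l in ["clip","stand","clevis"]:
        print(l,[(round(d["p"],2),d["xy"],int(d["mask"].sum())) for d in env.outline_of(n,l)])
E
```

```text
pics
{'time_s': 0.0, 'qpos': array([68.07240469, 18.43928588, -4.01566568, 83.1751233 ,  1.29667222,
       78.54025634, -3.26080821]), 'joint_velocities': array([ 0.01149331, -0.08594132,  0.03371273,  0.00463659,  0.00907732,
       -0.11415391,  0.06251206]), 'effort': array([-3.02954122e-04, -4.91285312e+01, -4.03875746e-01, -3.12535608e+01,
       -6.38591498e-02,  4.36806958e-02,  1.69615137e-04]), 'tool_pos': array([ 0.2509411 , -0.59900797,  0.22145704]), 'tool_rot': array([-90.0073362 ,   0.10932857, -67.2630042 ]), 'force': array([-0.21928826, -0.22369937, -0.05220902]), 'wrist_torque': array([-0.00083041,  0.01522919,  0.01824656]), 'grip_width': 0.08685629944493546}
scene {'fx': 519.3089484535144, 'fy': 519.3089484535144, 'cx': 318.54480391041324, 'cy': 240.10342169712993, 'D': array([-0.00402838,  0.        ,  0.        ,  0.        ,  0.        ]), 'R': array([[ 0.57916601,  0.81519464,  0.00494368],
       [ 0.69894025, -0.493432  , -0.51769429],
       [-0.41958224,  0.30328628, -0.85555139]]), 't': array([-0.23643915, -0.40327733,  1.35147513])}
clip [(0.82, [305.6, 
[... 717 characters left out ...]
tand [(0.85, [364.7, 277.6], 2251), (0.41, [312.7, 160.3], 453)]
clevis [(0.75, [371.6, 274.2], 223), (0.67, [181.1, 265.6], 5074)]
wrist {'fx': 373.1952664061911, 'fy': 373.1952664061911, 'cx': 314.10263764952566, 'cy': 236.41912509522416, 'D': array([-0.06036685,  0.        ,  0.        ,  0.        ,  0.        ]), 'hand_eye': array([[ 9.99999658e-01, -1.74832912e-04,  8.08835219e-04,
        -4.25912624e-04],
       [-8.25206841e-04, -2.83636815e-01,  9.58931424e-01,
        -1.62379114e-01],
       [ 6.17626719e-05, -9.58931763e-01, -2.83636863e-01,
         7.84218248e-02],
       [ 0.00000000e+00,  0.00000000e+00,  0.00000000e+00,
         1.00000000e+00]])}
clip []
stand []
clevis []
```

View pics/scene0.png

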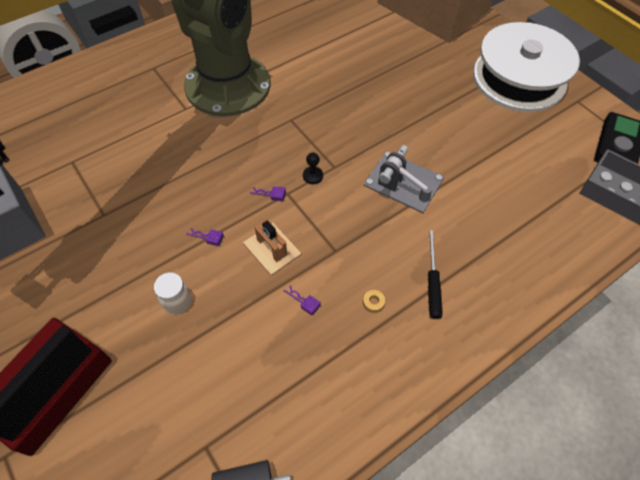

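View pics/top0.png

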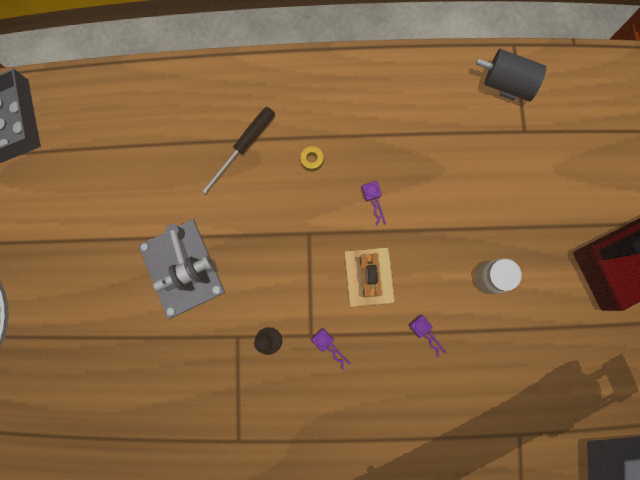

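View pics/wrist0.png

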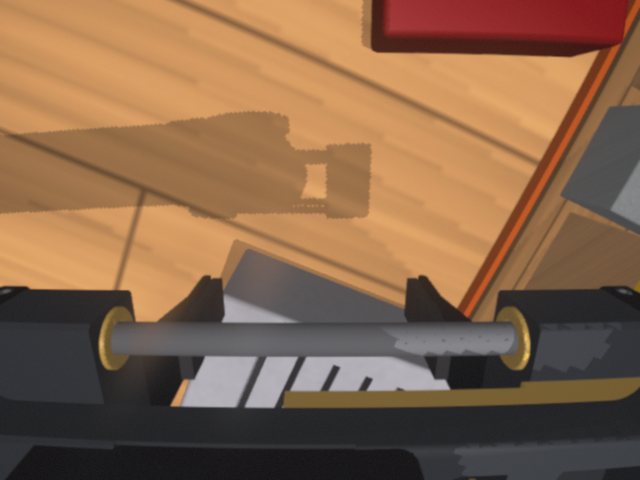

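```bash
cat > h.py <<'E'
import numpy as np, cv2
from cell import env
from scipy.spatial.transform import Rotation as Rn
def cam(n,o=None):
    c=env.get_calibration(n);K=np.array([[c["fx"],0,c["cx"]],[0,c["fy"],c["cy"]],[0,0,1.]])
    if "R" in c: return K,np.array(c["D"]),np.array(c["R"]),np.array(c["t"])
    H=np.array(c["hand_eye"]);T=np.eye(4);T[:3,:3]=Rn.from_euler("xyz",o["tool_rot"],degrees=True).as_matrix();T[:3,3]=o["tool_pos"]
    M=np.linalg.inv(T@H);return K,np.array(c["D"]),M[:3,:3],M[:3,3]
def ray(C,uv):
    K,D,R,t=C;p=cv2.undistortPoints(np.array([[uv]],float),K,D)[0,0]
    return -R.T@t, R.T@np.array([p[0],p[1],1.])
def onz(C,uv,z):
    c,d=ray(C,uv);return c+d*(z-c[2])/d[2]
def tri(pairs):
    A=np.zeros((3,3));b=np.zeros(3)
    for C,uv in pairs:
        c,d=ray(C,uv);d=d/np.linalg.norm(d);P=np.eye(3)-np.outer(d,d);A+=P;b+=P@c
    return np.linalg.solve(A,b)
def proj(C,X):
    K,D,R,t=C;return cv2.projectPoints(np.array(X,float).reshape(-1,1,3),cv2.Rodrigues(R)[0],t,K,D)[0][:,0]
def crop(im,x0,y0,w,h,s,f):
    cv2.imwrite(f,cv2.resize(im[y0:y0+h,x0:x0+w,::-1],None,fx=s,fy=s,interpolation=cv2.INTER_CUBIC))
E
python3 - <<'E'
from h import *
t=cv2.imread("pics/top0.png")[:,:,::-1];s=cv2.imread("pics/scene0.png")[:,:,::-1]
crop(t,130,210,100,75+40,5,"pics/t_clev.png");crop(t,335,240,70,75,8,"pics/t_st.png")
crop(s,355,140,95,75,8,"pics/s_clev.png");crop(s,235,210,75,70,8,"pics/s_st.png")
T=cam("top")
for uv in [(371,275)]: print(onz(T,uv,.09))
for uv in [(182,268)]: print(onz(T,uv,.07))
E
```

```text
[ 0.48019254 -0.1719077   0.09      ]
[0.50114567 0.14201943 0.07      ]
```

View pics/t_clev.png

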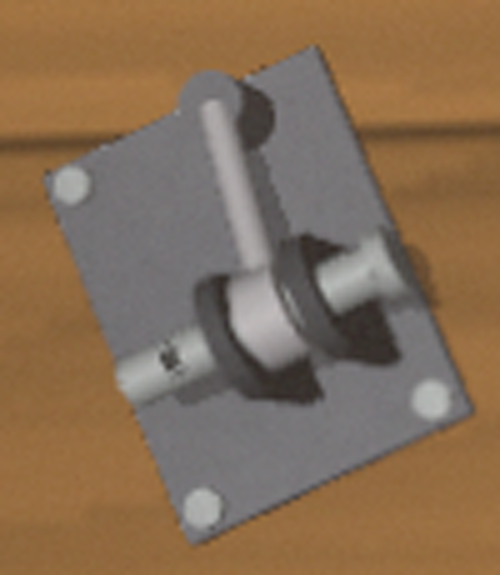

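View pics/t_st.png

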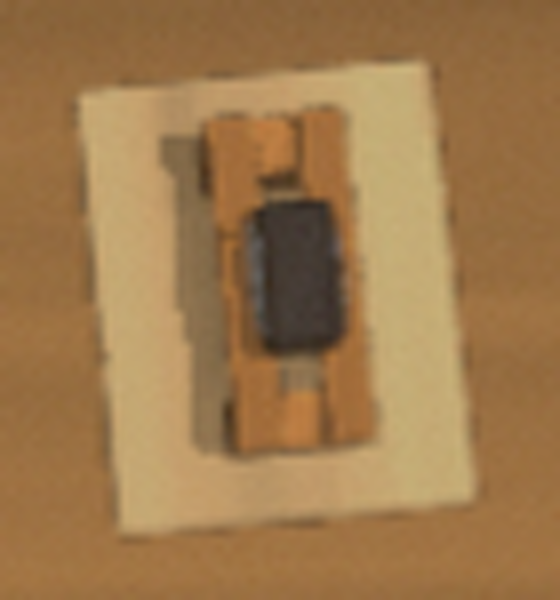

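View pics/s_clev.png

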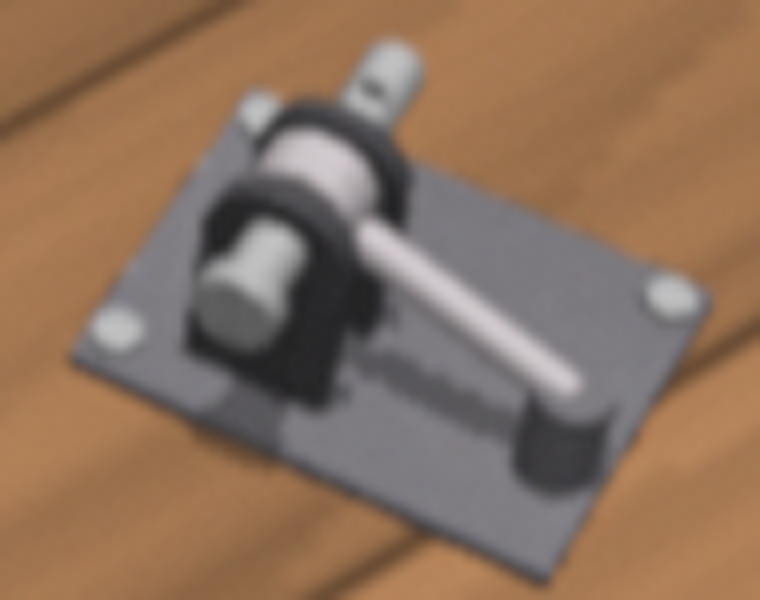

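View pics/s_st.png

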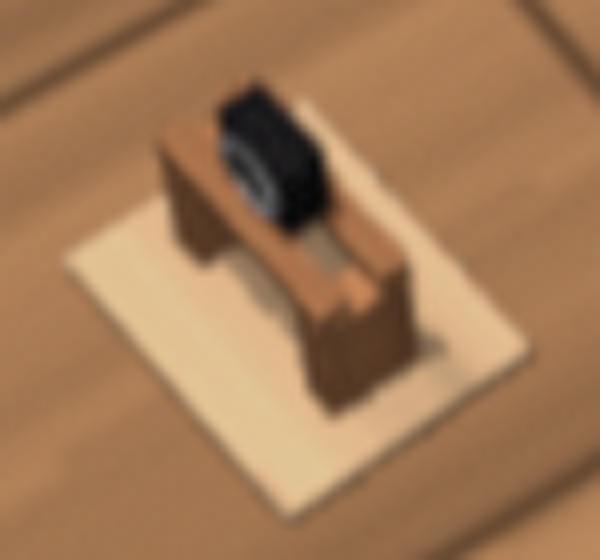

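```bash
python3 - <<'E'
from h import *
T=cam("top");S=cam("scene")
print("cams",-T[2].T@T[3],-S[2].T@S[3])
tc=lambda x,y:(x/5+130-.4,y/5+210-.4)
ts=lambda x,y:(x/8+335-.44,y/8+240-.44)
sc=lambda x,y:(x/8+355-.44,y/8+140-.44)
ss=lambda x,y:(x/8+235-.44,y/8+210-.44)
print("hole T z79",onz(T,tc(172,358),.079),"S",onz(S,sc(373,88),.079),"tri",tri([(T,tc(172,358)),(S,sc(373,88))]))
# pin mid line in top: end centre approx , near cheek
a=onz(T,tc(135,373),.079);b=onz(T,tc(208,345),.079);print(a,b,np.degrees(np.arctan2(*(a-b)[1::-1])))
h=onz(T,tc(375,257),.079);print("head end",h,np.degrees(np.arctan2(*(a-h)[1::-1])))
# base plate corners z=.008
for p in [(47,173),(316,47),(472,412),(195,543)]: print("bp",onz(T,tc(*p),.008))
for p in [(258,90),(712,295),(545,583),(70,358)]: print("bpS",onz(S,sc(*p),.008))
for p in [(80,93),(430,62),(475,498),(120,533)]: print("foot",onz(T,ts(*p),.008))
for p in [(65,258),(305,100),(532,347),(288,520)]: print("footS",onz(S,ss(*p),.008))
for p in [(205,118),(345,108),(378,440),(235,452)]: print("rail",onz(T,ts(*p),.06))
for p in [(262,203),(330,200),(340,348),(268,353)]: print("grip",onz(T,ts(*p),.09))
E
```

```text
cams [ 0.43054707 -0.12048039  0.82053431] [ 0.98585924 -0.41612988  0.94865093]
hole T z79 [0.47899381 0.16948287 0.079     ] S [0.4769609  0.17252344 0.079     ] tri [0.47910366 0.16886224 0.08292142]
[0.47424866 0.18221025 0.079     ] [0.48306685 0.15713507 0.079     ] 109.37523391522159
head end [0.51101981 0.10047105 0.079     ] 114.22104366180247
bp [0.55310883 0.24714297 0.008     ]
bp [0.59709334 0.14496726 0.008     ]
bp [0.46196257 0.08554479 0.008     ]
bp [0.41672398 0.18752473 0.008     ]
bpS [0.41641329 0.19223781 0.008     ]
bpS [0.55074273 0.25004761 0.008     ]
bpS [0.5983666  0.14473602 0.008     ]
bpS [0.46258759 0.0857617  0.008     ]
foot [ 0.52958037 -0.1321716   0.008     ]
foot [ 0.53429843 -0.21040502  0.008     ]
foot [ 0.43746346 -0.21623872  0.008     ]
foot [ 0.43190959 -0.13805134  0.008     ]
footS [ 0.43559965 -0.21596488  0.008     ]
footS [ 0.43020682 -0.13725791  0.008     ]
footS [ 0.52900976 -0.13058377  0.008     ]
footS [ 0.535033  -0.2098872  0.008    ]
rail [ 0.51724729 -0.15730742  0.06      ]
rail [ 0.51850878 -0.18653317  0.06      ]
rail [ 0.44946271 -0.19063756  0.06      ]
rail [ 0.44780153 -0.16111525  0.06      ]
grip [ 0.49643326 -0.16662479  0.09      ]
grip [ 0.49665029 -0.18020126  0.09      ]
grip [ 0.46711366 -0.1810486   0.09      ]
grip [ 0.46651713 -0.16673393  0.09      ]
```

Call:
carry_out([
  [[-15,0,19],[0,0,0]],
  [[-30,0,37],[0,0,0]],
  [[-30,0,37],[0,0,0]],
  [[-30,0,37],[0,0,0]],
  [[-30,0,37],[0,0,0]],
  [[-30,0,37],[0,0,0]],
  [[-30,0,37],[0,0,0]],
  [[-30,0,37],[0,0,0]],
  [[-30,0,37],[0,0,0]],
  [[-30,0,37],[0,0,0]],
  [[-15,0,19],[0,0,0]],
  [[0,0,0],[0,6,0]],
])

```text
time_s: 1.8
tool_pos: [0.4796, -0.1743, 0.2231]
tool_rot: [-89.9, 0.0, -72.9]
force: [-0.1, -0.1, -0.1]
grip_width: 0.0871
```

Call:
carry_out([
  [[0,0,0],[0,7,0]],
  [[0,0,0],[0,6.3,0]],
  [[0,0,0],[0,0,0]],
  [[0,0,0],[0,0,0]],
])

```text
time_s: 2.2
tool_pos: [0.4774, -0.1795, 0.2227]
tool_rot: [-90.0, -0.0, -86.4]
force: [-0.5, -0.5, -0.5]
grip_width: 0.0868
```

```bash
python3 - <<'E'
from h import *
o=env.get_obs();print(o["time_s"],o["tool_pos"],o["tool_rot"],o["force"])
im=env.read_camera("wrist");cv2.imwrite("pics/w1.png",im[:,:,::-1])
C=cam("wrist",o)
print(proj(C,[[.4817,-.1737,.09],[.4833,-.1742,.06]]))
for l in ["clip","stand"]: print(l,[(round(d["p"],2),d["xy"],int(d["mask"].sum())) for d in env.outline_of("wrist",l)])
E
```

```text
2.2 [ 0.47739598 -0.17945872  0.22265101] [-8.99934581e+01 -1.36664550e-02 -8.64150009e+01] [-0.53219436 -0.47511142 -0.51760474]
[[307.73907295 220.44206666]
 [308.92040931 210.5745968 ]]
clip [(0.89, [384.1, 285.0], 960), (0.82, [331.4, 40.5], 1533), (0.59, [232.1, 298.6], 631)]
stand [(0.61, [307.8, 195.0], 6827)]
```

View pics/w1.png

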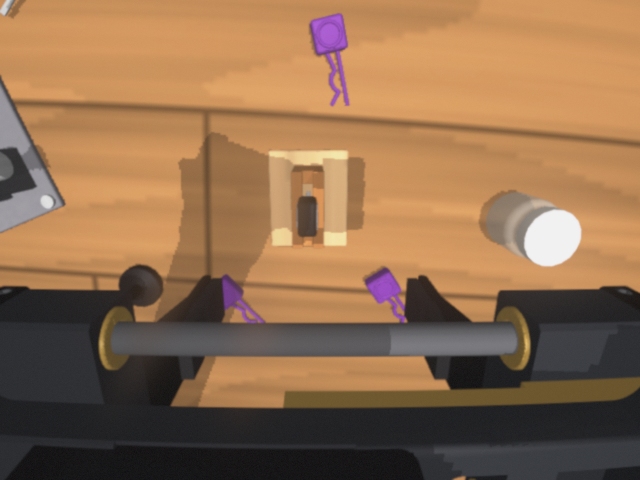

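Call:
carry_out([
  [[-3,15,2.5],[0,0,0]],
  [[-2.4,30,2.1],[0,0,0]],
  [[0,30,0],[0,0,0]],
  [[0,25,0],[0,0,0]],
  [[0,5,0],[0,0,0]],
  [[0,0,0],[0,0,0]],
  [[0,0,0],[0,0,0]],
])

```text
time_s: 3.05
tool_pos: [0.4825, -0.1739, 0.1185]
tool_rot: [-89.9, -0.0, -86.5]
force: [-0.1, 0.1, 0.1]
grip_width: 0.0871
```

```bash
python3 - <<'E'
from h import *
o=env.get_obs();print(o["time_s"],o["tool_pos"],o["tool_rot"],o["force"])
im=env.read_camera("wrist");crop(im,180,120,266,200,3,"pics/w2.png")
C=cam("wrist",o)
print(proj(C,[[.4817,-.1737,.09],[.4833,-.1742,.06]]))
R=Rn.from_euler("xyz",o["tool_rot"],degrees=True).as_matrix()
print("tcp px",proj(C,[o["tool_pos"],o["tool_pos"]+R@[0,.03,0]]))
E
```

```text
3.05 [ 0.48251018 -0.17389033  0.11848613] [-8.99129189e+01 -3.69587891e-02 -8.65484438e+01] [-0.09266205  0.10115853  0.13820052]
[[314.38774453 275.92786595]
 [315.23384797 255.25877019]]
tcp px [[315.01889491 297.22224353]
 [314.84801843 273.46903987]]
```

View pics/w2.png

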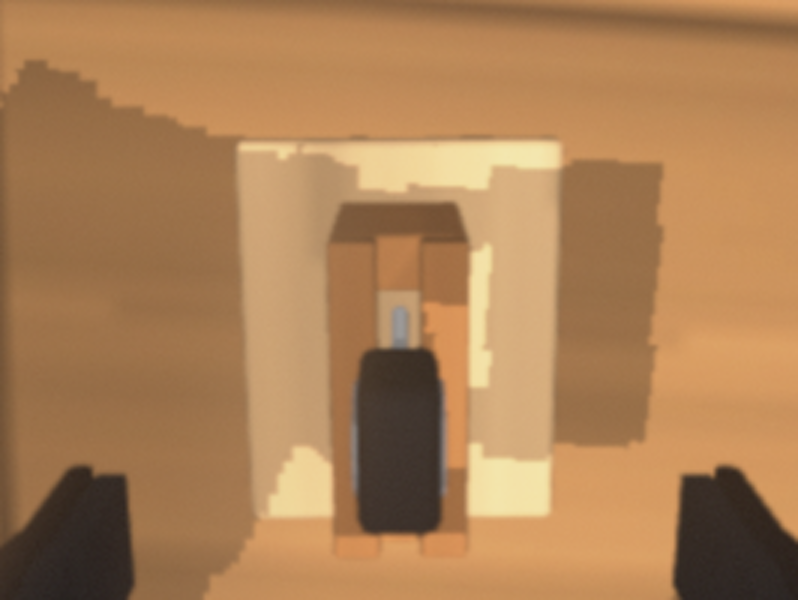

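```bash
python3 - <<'E'
from h import *
o=env.get_obs();C=cam("wrist",o)
f=lambda x,y:(x/3+180-.33,y/3+120-.33)
for z in (.01,.02,.03): print("leg end",z,onz(C,f(400,308),z), onz(C,f(400,340),z))
for p in [(372,350),(430,350),(365,530),(437,530)]: print("gripcorner z90",onz(C,f(*p),.09),"z60",onz(C,f(*p),.06))
for p in [(328,240),(468,240),(333,535),(468,535)]: print("rail",onz(C,f(*p),.06))
E
```

```text
leg end 0.01 [ 0.4920707  -0.17242813  0.01      ] [ 0.4837743  -0.17292119  0.01      ]
leg end 0.02 [ 0.49459137 -0.1722874   0.02      ] [ 0.48660061 -0.1727623   0.02      ]
leg end 0.03 [ 0.49711205 -0.17214668  0.03      ] [ 0.48942692 -0.17260341  0.03      ]
gripcorner z90 [ 0.50423909 -0.16677985  0.09      ] z60 [ 0.49542393 -0.16649337  0.06      ]
gripcorner z90 [ 0.50485485 -0.17709609  0.09      ] z60 [ 0.49613619 -0.17842616  0.06      ]
gripcorner z90 [ 0.46908036 -0.16729905  0.09      ] z60 [ 0.45475583 -0.16709392  0.06      ]
gripcorner z90 [ 0.46987972 -0.18076106  0.09      ] z60 [ 0.45568044 -0.18266544  0.06      ]
rail [ 0.51784469 -0.15648199  0.06      ]
rail [ 0.51952107 -0.18450022  0.06      ]
rail [ 0.45314854 -0.16022149  0.06      ]
rail [ 0.45488506 -0.18946584  0.06      ]
```

Call:
carry_out([
  [[0,15,0],[0,0,0]],
  [[0,20,0],[0,0,0]],
  [[0,14,0],[0,0,0]],
  [[0,5,0],[0,0,0]],
  [[0,0,0],[0,0,0]],
  [[0,0,0],[0,0,0]],
])

```text
time_s: 3.7
tool_pos: [0.4824, -0.174, 0.0643]
tool_rot: [-89.9, -0.0, -86.6]
force: [0.1, 0.2, 0.0]
grip_width: 0.0872
```

Call:
carry_out([
  [[0,0,0],[0,0,0]],
  [[0,0,0],[0,0,0]],
  [[0,0,0],[0,0,0]],
  [[0,0,0],[0,0,0]],
  [[0,0,0],[0,0,0]],
  [[0,0,0],[0,0,0]],
  [[0,0,0],[0,0,0]],
  [[0,0,0],[0,0,0]],
  [[0,0,0],[0,0,0]],
  [[0,0,0],[0,0,0]],
], jaw=0.05, squeeze=40)

```text
time_s: 4.7
tool_pos: [0.4817, -0.1738, 0.0636]
tool_rot: [-90.0, -0.0, -86.6]
force: [0.5, -0.0, 0.7]
grip_width: 0.0158
```

Call:
carry_out([
  [[0,-8,0],[0,0,0]],
  [[0,-18,0],[0,0,0]],
  [[0,-25,0],[0,0,0]],
  [[0,-25,0],[0,0,0]],
  [[0,-25,0],[0,0,0]],
  [[0,-15,0],[0,0,0]],
  [[0,-5,0],[0,0,0]],
  [[0,0,0],[0,0,0]],
  [[0,0,0],[0,0,0]],
])

```text
time_s: 5.6
tool_pos: [0.4809, -0.1736, 0.1833]
tool_rot: [-90.1, 0.1, -86.6]
force: [-0.2, -0.4, -1.9]
grip_width: 0.0162
```

```bash
python3 - <<'E'
from h import *
o=env.get_obs();print(o["time_s"],o["tool_pos"],o["tool_rot"],o["force"],o["grip_width"])
im=env.read_camera("wrist");crop(im,200,180,240,180,3,"pics/w3.png")
s=env.read_camera("scene");S=cam("scene");u=proj(S,[o["tool_pos"]])[0].astype(int);print(u)
crop(s,u[0]-50,u[1]-45,100,90,7,"pics/s3.png");print(u-[50,45])
C=cam("wrist",o);R=Rn.from_euler("xyz",o["tool_rot"],degrees=True).as_matrix()
print("tcp px",proj(C,[o["tool_pos"],o["tool_pos"]+R@[0,.05,0]]),proj(S,[o["tool_pos"],o["tool_pos"]+R@[0,.05,0]]))
E
```

```text
5.6 [ 0.48092694 -0.17355683  0.18332638] [-9.0107005e+01  5.0420630e-02 -8.6564855e+01] [-0.2486375  -0.38890552 -1.87863799] 0.016183163456932385
[264 197]
[214 152]
tcp px [[315.02052977 297.22003555]
 [314.7592867  260.96971687]] [[264.15517687 197.90423329]
 [266.38044634 213.37006148]]
```

View pics/w3.png

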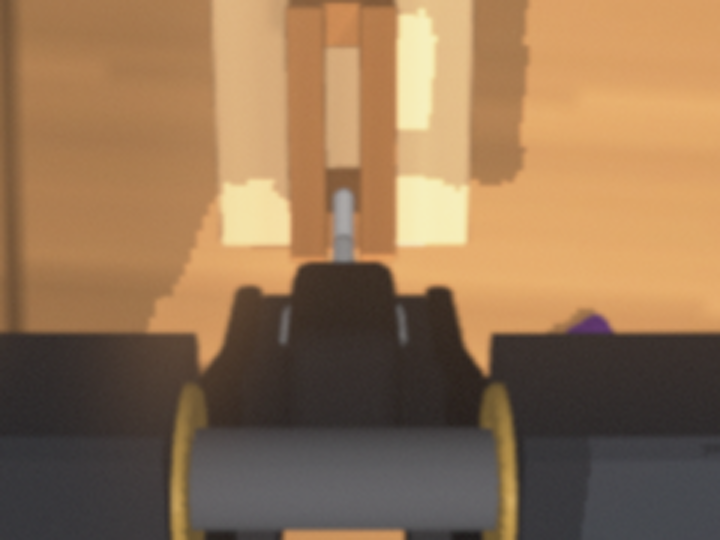

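View pics/s3.png

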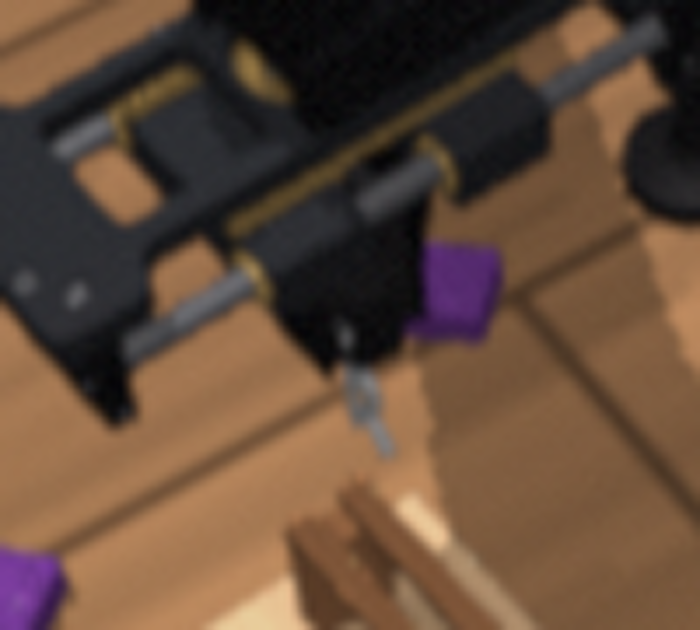

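```bash
python3 - <<'E'
from h import *
o=env.get_obs();C=cam("wrist",o);S=cam("scene");R=Rn.from_euler("xyz",o["tool_rot"],degrees=True).as_matrix()
P=lambda *a:o["tool_pos"]+R@np.array(a)/1000
for n,sg in (("bow +z",1),("bow -z",-1)):
  pts=dict(tip=(0,0,-50),bowend=(15,0,-48),throat=(6,0,-36),bulge=(15,0,-26),gfar=(20,0,30),gnear=(-10,0,30),base=(0,0,0))
  X=[P(p[1],3.6-p[2],sg*(p[0]-5)) for p in pts.values()]
  w=(proj(C,X)-[200,180])*3+1;s=(proj(S,X)-[214,152])*7+3
  for k,a,b in zip(pts,w,s): print(n,k,a.round(),b.round())
E
```

```text
bow +z tip [345. 261.] [360. 428.]
bow +z bowend [345. 194.] [392. 460.]
bow +z throat [345. 258.] [369. 413.]
bow +z bulge [346. 231.] [386. 414.]
bow +z gfar [347. 337.] [380. 301.]
bow +z gnear [347. 531.] [311. 226.]
bow +z base [346. 371.] [344. 320.]
bow -z tip [345. 215.] [382. 452.]
bow -z bowend [345. 287.] [349. 412.]
bow -z throat [345. 267.] [364. 409.]
bow -z bulge [346. 332.] [342. 366.]
bow -z gfar [347. 531.] [311. 226.]
bow -z gnear [347. 337.] [380. 301.]
bow -z base [346. 315.] [367. 345.]
```

Call:
carry_out([
  [[-20,-5,-1.5],[0,0,0]],
  [[-40,-5,-3],[0,0,0]],
  [[-40,0,-3],[0,0,0]],
  [[-40,0,-3],[0,0,0]],
  [[-40,0,-3],[0,0,0]],
  [[-40,0,-3],[0,0,0]],
  [[-40,0,-3],[0,0,0]],
  [[-40,0,-3],[0,0,0]],
  [[-27,0,-1.1],[0,-4,0]],
  [[0,0,0],[0,-7,0]],
  [[0,0,0],[0,-6.5,0]],
  [[0,0,0],[0,-2.6,0]],
])

```text
time_s: 6.9
tool_pos: [0.4373, 0.1525, 0.1941]
tool_rot: [-90.1, 0.0, -66.2]
force: [-0.1, -0.4, -1.0]
grip_width: 0.0158
```

Call:
carry_out([
  [[0,0,0],[0,0,0]],
  [[0,0,0],[0,0,0]],
  [[0,0,0],[0,0,0]],
])

```text
time_s: 7.2
tool_pos: [0.4382, 0.1514, 0.1944]
tool_rot: [-90.0, -0.0, -66.5]
force: [-0.1, 0.7, -0.5]
grip_width: 0.0159
```

```bash
python3 - <<'E'
from h import *
o=env.get_obs();print(o["time_s"],o["tool_pos"],o["tool_rot"],o["force"],o["grip_width"])
im=env.read_camera("wrist");cv2.imwrite("pics/w4.png",im[:,:,::-1])
s=env.read_camera("scene");S=cam("scene");u=proj(S,[o["tool_pos"]])[0].astype(int);print(u)
crop(s,u[0]-40,u[1]-45,100,90,7,"pics/s4.png")
C=cam("wrist",o);print(proj(C,[[.479,.1695,.079]]))
E
```

```text
7.2 [0.43818053 0.15143558 0.19440089] [-9.00226519e+01 -5.04464162e-03 -6.64939180e+01] [-0.05055676  0.74295693 -0.5482616 ] 0.01587834780260042
[388 105]
[[313.95719439 173.73084513]]
```

View pics/w4.png

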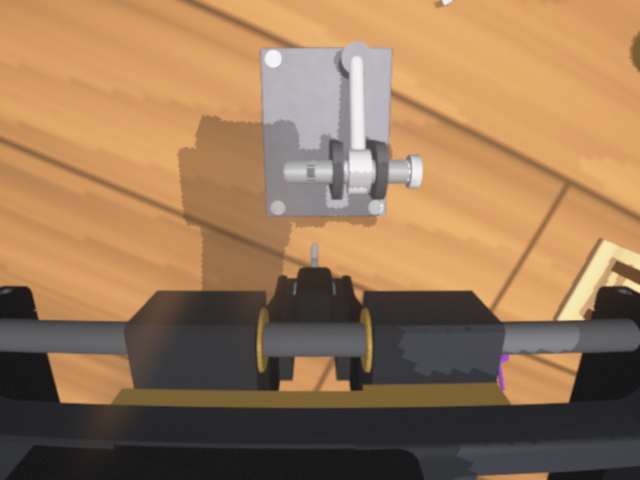

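View pics/s4.png

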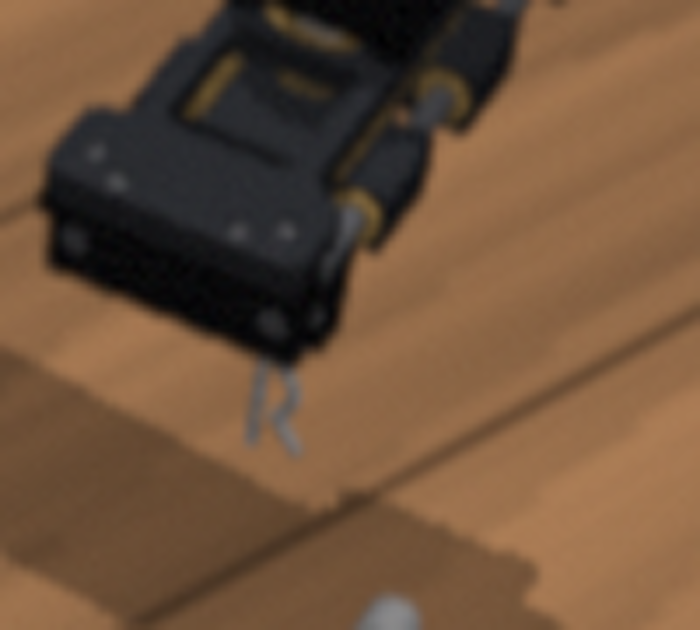

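```bash
python3 - <<'E'
from h import *
im=cv2.imread("pics/w4.png")[:,:,::-1];crop(im,270,135,100,75,8,"pics/w4c.png");crop(im,285,235,60,80,7,"pics/w4d.png")
o=env.get_obs();S=cam("scene");R=Rn.from_euler("xyz",o["tool_rot"],degrees=True).as_matrix()
P=lambda *a:o["tool_pos"]+R@np.array(a)/1000
for d in (-3,0,3):
 print(d,[((proj(S,[P(x,3.6+50,-5+d)])[0]-[348,60])*7+3).round() for x in (-2,0,2)])
print(((proj(S,[P(0,3.6,-5)])[0]-[348,60])*7+3).round())
E
```

```text
-3 [array([247., 437.]), array([244., 441.]), array([241., 445.])]
0 [array([256., 440.]), array([252., 445.]), array([249., 449.])]
3 [array([264., 444.]), array([261., 448.]), array([258., 453.])]
[272. 322.]
```

View pics/w4c.png

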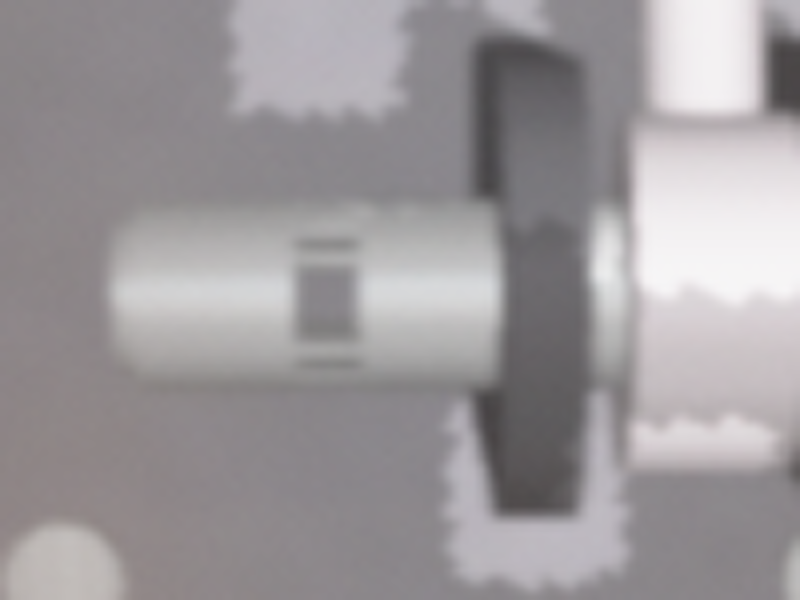

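View pics/w4d.png

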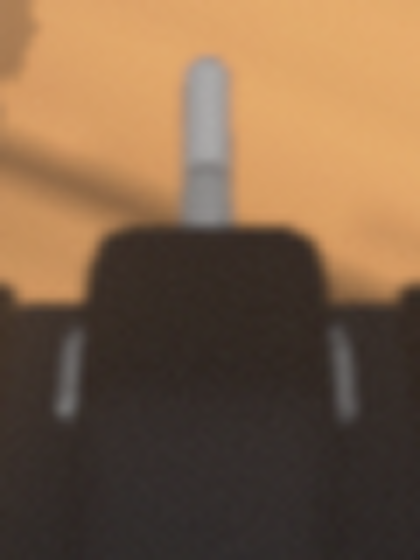

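```bash
python3 - <<'E'
from h import *
o=env.get_obs();C=cam("wrist",o);R=Rn.from_euler("xyz",o["tool_rot"],degrees=True).as_matrix()
P=lambda *a:o["tool_pos"]+R@np.array(a)/1000
print(proj(C,[P(0,51.6,10),P(1,51.6,10),P(0,3.6,15),P(0,3.6,16),P(0,4.6,15),P(0,51.6,12)]))
h=onz(C,(310.4,172.4),.079);print("hole",h,"tool",R.T@(h-o["tool_pos"])*1000)
c,d=ray(C,(310.4,172.4));print(R.T@d)
# pin end / cheek columns
for u in (283.2,332.1): 
  q=onz(C,(u,172.4),.076);print(R.T@(q-o["tool_pos"])*1000)
E
```

```text
[[314.49731172 244.59653385]
 [316.15884978 244.59620013]
 [314.68675591 265.35777861]
 [314.68785081 263.38287592]
 [314.6818967  264.60839679]
 [314.49852378 241.42264722]]
hole [0.47910812 0.17213706 0.079     ] tool [ -2.92783778 115.48718276  45.65245767]
[-0.00910191  1.00768146 -0.1188556 ]
[-23.3135528  118.4855026   45.31911942]
[ 13.28347348 118.48858443  45.30431909]
```

Call:
carry_out([
  [[-0.8,0,10],[0,0,0]],
  [[-1,0,15],[0,0,0]],
  [[-1,0,15],[0,0,0]],
  [[0,0,11],[0,0,0]],
  [[0,15,0],[0,0,0]],
  [[0,20,0],[0,0,0]],
  [[0,10,0],[0,0,0]],
  [[0,0,0],[0,0,0]],
  [[0,0,0],[0,0,0]],
  [[0,0,0],[0,0,0]],
])

```text
time_s: 8.3
tool_pos: [0.4847, 0.1743, 0.1503]
tool_rot: [-89.9, -0.0, -66.5]
force: [-0.2, -0.2, -0.6]
grip_width: 0.0155
```

```bash
python3 - <<'E'
from h import *
o=env.get_obs();print(o["time_s"],o["tool_pos"],o["tool_rot"],o["force"],o["wrist_torque"],o["grip_width"])
im=env.read_camera("wrist");cv2.imwrite("pics/w5.png",im[:,:,::-1]);crop(im,260,180,120,90,6,"pics/w5c.png")
s=env.read_camera("scene");S=cam("scene");u=proj(S,[o["tool_pos"]])[0].astype(int);print(u-[50,30])
crop(s,u[0]-50,u[1]-30,100,80,8,"pics/s5.png")
t=env.read_camera("top");u=proj(cam("top"),[o["tool_pos"]])[0].astype(int);crop(t,u[0]-50,u[1]-40,100,80,7,"pics/t5.png")
C=cam("wrist",o);print(proj(C,[[.4791,.1721,.079]]))
E
```

```text
8.3 [0.48466614 0.17433526 0.15032082] [-8.99187186e+01 -2.98745549e-02 -6.64696172e+01] [-0.1941207  -0.17360516 -0.57365646] [-0.04696753  0.01577666  0.06605711] 0.015452332646664667
[359  99]
[[314.11738624 258.62934553]]
```

View pics/w5c.png

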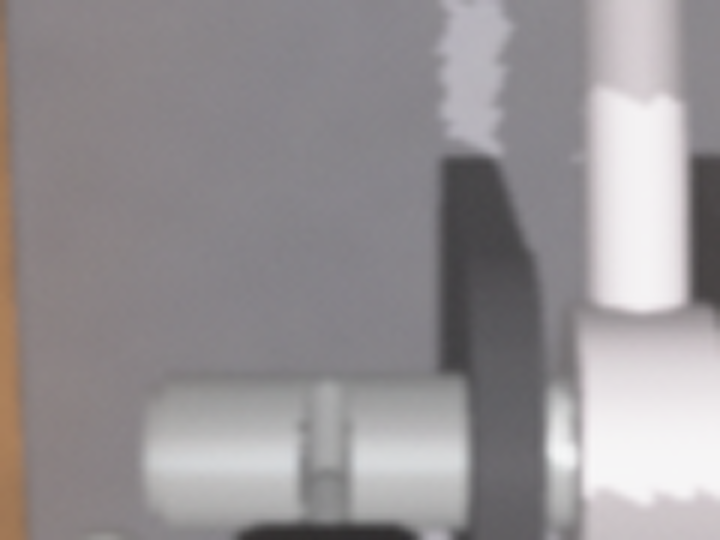

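View pics/s5.png

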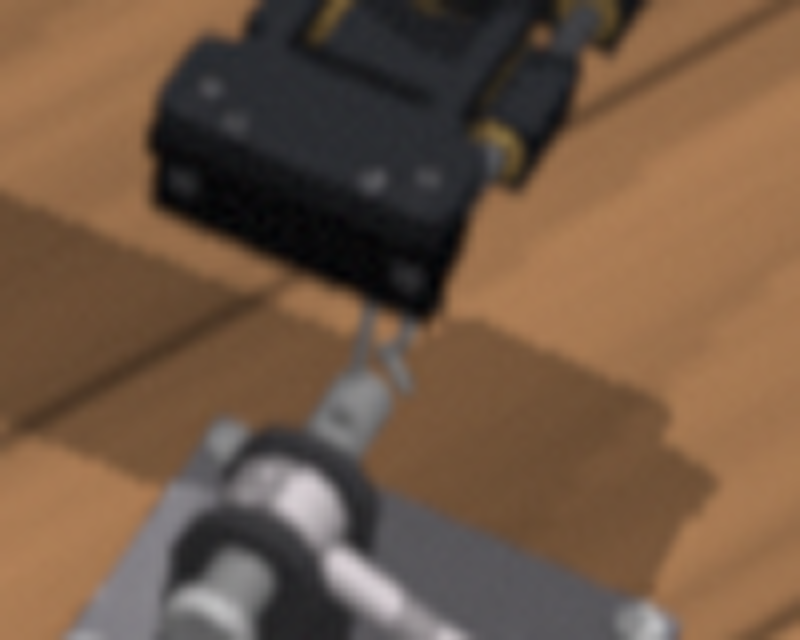

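View pics/t5.png

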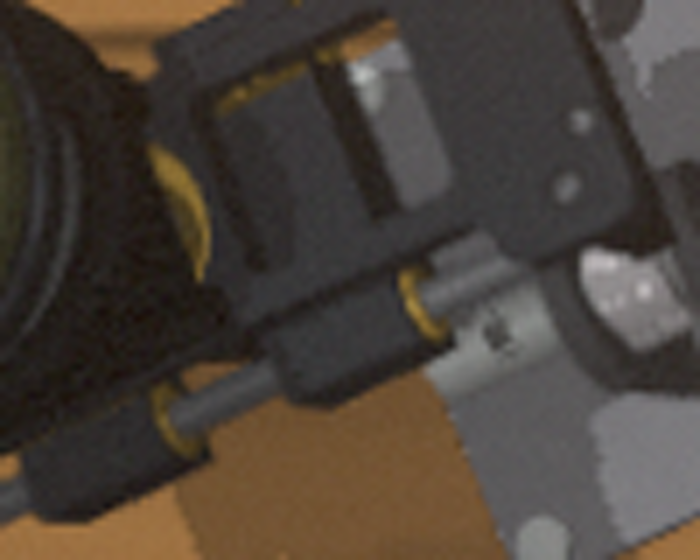

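Call:
carry_out([
  [[0,6,0],[0,0,0]],
  [[0,6,0],[0,0,0]],
  [[0,3,0],[0,0,0]],
  [[0,1,0],[0,0,0]],
  [[0,1,0],[0,0,0]],
  [[0,1,0],[0,0,0]],
  [[0,0,0],[0,0,0]],
  [[0,0,0],[0,0,0]],
])

```text
time_s: 9.25
tool_pos: [0.4842, 0.1742, 0.1316]
tool_rot: [-90.0, -0.0, -66.5]
force: [-0.3, -0.5, -1.4]
grip_width: 0.0157
```

Call:
carry_out([
  [[0,1,0],[0,0,0]],
  [[0,1,0],[0,0,0]],
  [[0,0,0],[0,0,0]],
  [[0,0,0],[0,0,0]],
])

```text
time_s: 9.65
tool_pos: [0.484, 0.174, 0.1294]
tool_rot: [-90.0, -0.0, -66.5]
force: [-0.5, -1.3, -1.6]
grip_width: 0.0154
```

Call:
carry_out([
  [[0,1,0],[0,0,0]],
  [[0,1,0],[0,0,0]],
  [[0,0,0],[0,0,0]],
  [[0,0,0],[0,0,0]],
])

```text
time_s: 10.05
tool_pos: [0.484, 0.174, 0.1273]
tool_rot: [-90.0, -0.0, -66.5]
force: [-0.6, -1.1, -1.7]
grip_width: 0.0156
```

```bash
python3 - <<'E'
from h import *
o=env.get_obs();print(o["force"],o["wrist_torque"])
im=env.read_camera("wrist");crop(im,260,210,120,90,6,"pics/w6c.png")
s=env.read_camera("scene");S=cam("scene");u=proj(S,[o["tool_pos"]])[0].astype(int)
crop(s,u[0]-40,u[1]-20,80,60,10,"pics/s6.png")
E
```

```text
[-0.60435218 -1.067304   -1.6523855 ] [-0.16807624  0.27531013 -0.05825111]
```

View pics/w6c.png

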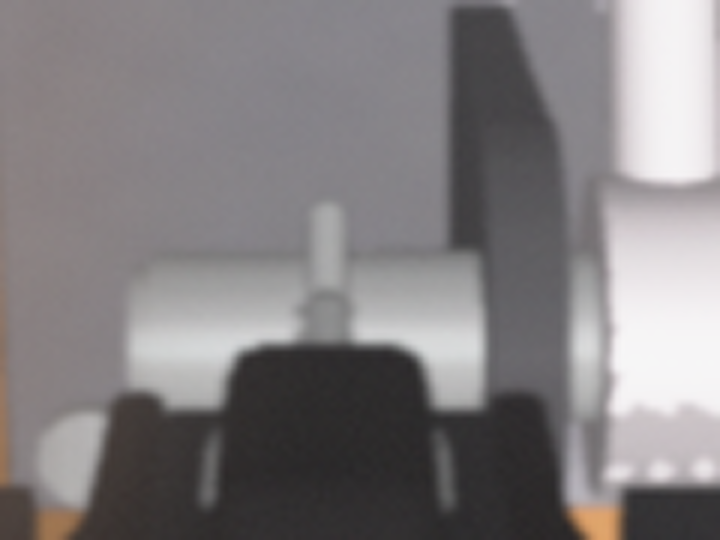

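View pics/s6.png

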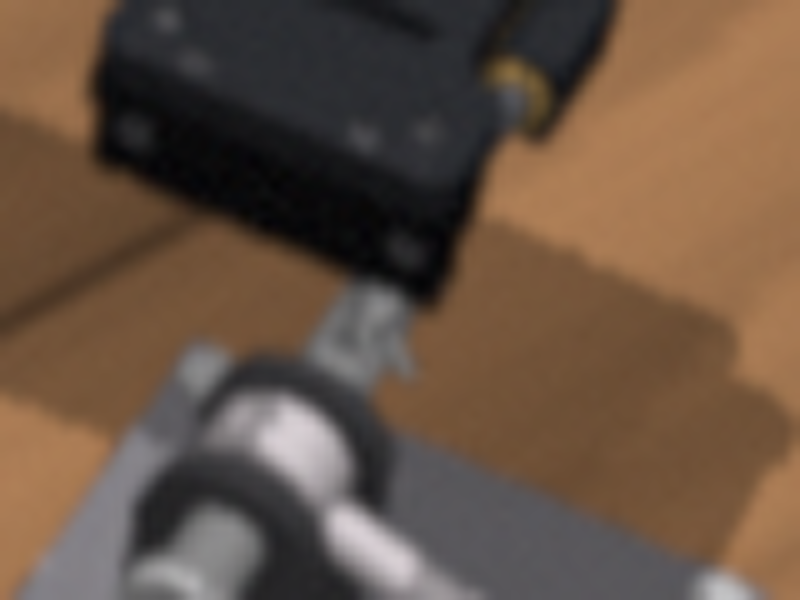

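Call:
carry_out([
  [[0,2,0],[0,0,0]],
  [[0,2,0],[0,0,0]],
  [[0,2,0],[0,0,0]],
  [[0,2,0],[0,0,0]],
  [[0,0,0],[0,0,0]],
  [[0,0,0],[0,0,0]],
])

```text
time_s: 10.75
tool_pos: [0.484, 0.1741, 0.1193]
tool_rot: [-90.0, 0.0, -66.5]
force: [-1.1, 0.0, -1.4]
grip_width: 0.0158
```

Call:
carry_out([
  [[0,2,0],[0,0,0]],
  [[0,2,0],[0,0,0]],
  [[0,2,0],[0,0,0]],
  [[0,0,0],[0,0,0]],
  [[0,0,0],[0,0,0]],
])

```text
time_s: 11.25
tool_pos: [0.4842, 0.1741, 0.1135]
tool_rot: [-90.0, -0.0, -66.5]
force: [-2.4, -1.9, 1.2]
grip_width: 0.0157
```

Call:
carry_out([
  [[0,1.5,0],[0,0,0]],
  [[0,1.5,0],[0,0,0]],
  [[0,1.5,0],[0,0,0]],
  [[0,0,0],[0,0,0]],
  [[0,0,0],[0,0,0]],
])

```text
time_s: 11.75
tool_pos: [0.4841, 0.1741, 0.1086]
tool_rot: [-90.0, 0.0, -66.5]
force: [-1.2, -0.6, -1.7]
grip_width: 0.0159
```

Call:
carry_out([
  [[0,1.5,0],[0,0,0]],
  [[0,1.5,0],[0,0,0]],
  [[0,1.5,0],[0,0,0]],
  [[0,1.5,0],[0,0,0]],
  [[0,0,0],[0,0,0]],
  [[0,0,0],[0,0,0]],
])

```text
time_s: 12.35
tool_pos: [0.4839, 0.1741, 0.1023]
tool_rot: [-90.0, 0.0, -66.5]
force: [-0.6, -1.1, -5.2]
grip_width: 0.0156
```

```bash
python3 - <<'E'
from h import *
o=env.get_obs();print(o["tool_pos"],o["force"],o["wrist_torque"])
im=env.read_camera("wrist");crop(im,240,210,160,120,5,"pics/w7c.png")
s=env.read_camera("scene");S=cam("scene");u=proj(S,[o["tool_pos"]])[0].astype(int)
crop(s,u[0]-40,u[1]-20,80,60,10,"pics/s7.png")
E
```

```text
[0.48387612 0.17405783 0.10234544] [-0.63404632 -1.11741341 -5.21695159] [-0.17251672  0.34882992  0.00671097]
```

View pics/w7c.png

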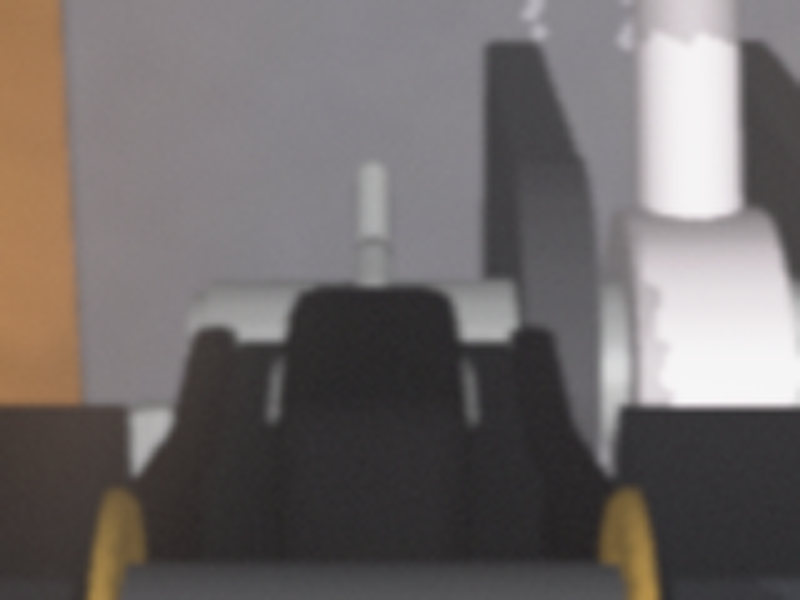

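View pics/s7.png

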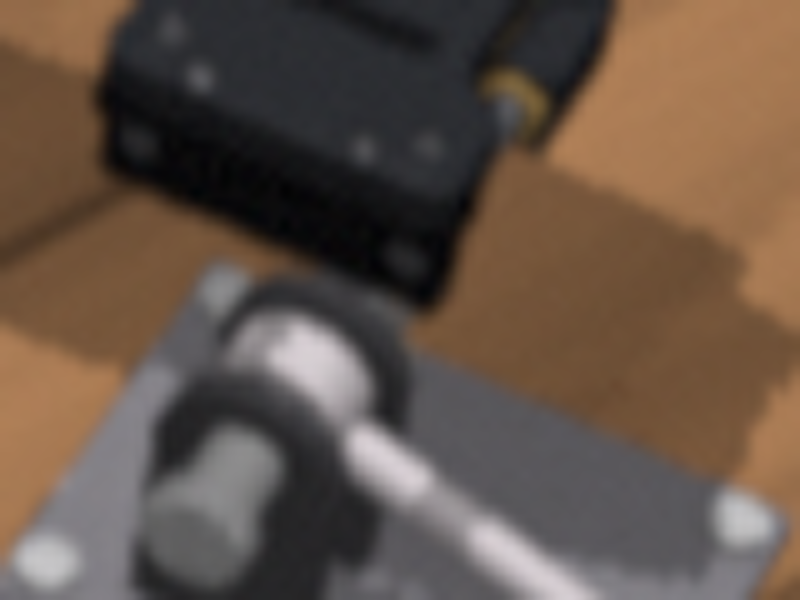

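Call:
carry_out([
  [[0,1,0],[0,0,0]],
  [[0,1,0],[0,0,0]],
  [[0,0,0],[0,0,0]],
  [[0,0,0],[0,0,0]],
])

```text
time_s: 12.85
tool_pos: [0.484, 0.1741, 0.1011]
tool_rot: [-90.0, -0.0, -66.5]
force: [-3.2, -2.0, -0.4]
grip_width: 0.0157
```

Call:
carry_out([
  [[0,0.7,0],[0,0,0]],
  [[0,0,0],[0,0,0]],
  [[0,0,0],[0,0,0]],
])

```text
time_s: 13.15
tool_pos: [0.484, 0.1741, 0.1003]
tool_rot: [-90.0, -0.0, -66.5]
force: [-3.1, -1.9, 0.6]
grip_width: 0.0159
```

Call:
carry_out([
  [[0,0.5,0],[0,0,0]],
  [[0,0.5,0],[0,0,0]],
  [[0,0,0],[0,0,0]],
  [[0,0,0],[0,0,0]],
])

```text
time_s: 13.55
tool_pos: [0.484, 0.174, 0.0992]
tool_rot: [-90.0, -0.0, -66.5]
force: [-4.8, -1.8, -0.6]
grip_width: 0.0151
```

Call:
carry_out([
  [[0,0,-0.5],[0,0,0]],
  [[0,0,0],[0,0,0]],
  [[0,0,0],[0,0,0]],
])

```text
time_s: 13.85
tool_pos: [0.4839, 0.174, 0.0993]
tool_rot: [-90.0, -0.0, -66.5]
force: [-3.1, -1.1, -1.5]
grip_width: 0.0154
```

Call:
carry_out([
  [[0,0,0],[0,0,0]],
  [[0,0,0],[0,0,0]],
  [[0,0,0],[0,0,0]],
  [[0,0,0],[0,0,0]],
  [[0,0,0],[0,0,0]],
  [[0,0,0],[0,0,0]],
], jaw=0.55)

```text
time_s: 14.45
tool_pos: [0.4839, 0.174, 0.0994]
tool_rot: [-90.0, -0.0, -66.5]
force: [-0.1, 0.1, -0.2]
grip_width: 0.0467
```

Call:
carry_out([
  [[0,-5,0],[0,0,0]],
  [[0,-15,0],[0,0,0]],
  [[0,-20,0],[0,0,0]],
  [[0,-25,-10],[0,0,0]],
  [[0,-20,-25],[0,0,0]],
  [[0,0,-25],[0,0,0]],
  [[0,0,0],[0,0,0]],
  [[0,0,0],[0,0,0]],
])

```text
time_s: 15.25
tool_pos: [0.4292, 0.1499, 0.1855]
tool_rot: [-89.9, -0.1, -66.5]
force: [-0.8, -0.6, 0.2]
grip_width: 0.0478
```

```bash
python3 - <<'E'
from h import *
o=env.get_obs();print(o["time_s"],o["tool_pos"],o["force"],o["grip_width"])
im=env.read_camera("wrist");cv2.imwrite("pics/w8.png",im[:,:,::-1]);crop(im,250,120,130,98,6,"pics/w8c.png")
s=env.read_camera("scene")
crop(s,360,130,90,68,8,"pics/s8.png")
C=cam("wrist",o);print((proj(C,[[.479,.172,.096],[.479,.172,.126]])-[250,120])*6)
E
```

```text
15.25 [0.4292252  0.14992737 0.18546854] [-0.76022229 -0.55718578  0.19601346] 0.0477944483289932
[[381.5043449  264.2952591 ]
 [381.95053443 293.19857732]]
```

View pics/w8c.png

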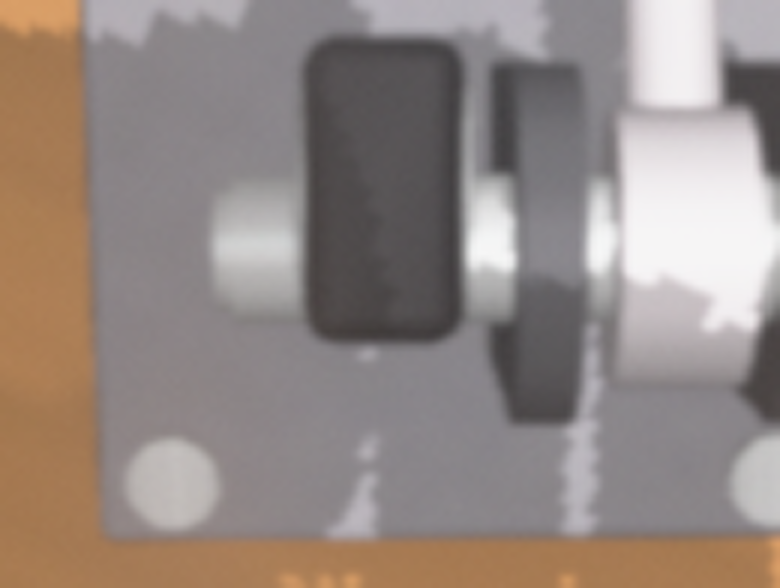

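View pics/s8.png

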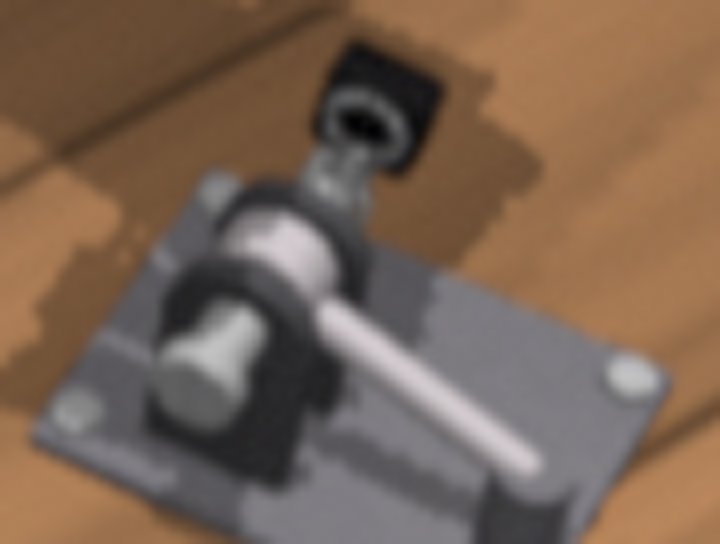

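```bash
python3 - <<'E'
from h import *
o=env.get_obs();C=cam("wrist",o);S=cam("scene")
s=cv2.imread("pics/s8.png");w=cv2.imread("pics/w8c.png")
th=np.radians(23.5);ex=np.array([np.cos(th),np.sin(th),0]);ey=np.array([-np.sin(th),np.cos(th),0])
B=np.column_stack([ex,ey,[0,0,1]])
hole=np.array([.4791,.1721,.07])
def draw(dz,tilt,dxyz,tag):
  a=np.radians(tilt);Rt=np.array([[np.cos(a),0,np.sin(a)],[0,1,0],[-np.sin(a),0,np.cos(a)]])
  c=np.array([[x,y,z] for z in (0,30) for x,y in ((-10,-8),(20,-8),(20,8),(-10,8))],float)/1000
  c=np.vstack([c,[[0,0,-.026],[0,0,-.05]]])+[0,0,.026]
  X=hole+dxyz+(B@(Rt@c.T)).T+[0,0,dz]
  for C_,im,off,k,nm in ((S,s,(360,130),8,"s"),(C,w,(250,120),6,"w")):
    im=im.copy();p=((proj(C_,X)-off)*k+k/2).astype(int)
    for i,j in [(0,1),(1,2),(2,3),(3,0),(4,5),(5,6),(6,7),(7,4),(0,4),(1,5),(2,6),(3,7),(8,9)]: cv2.line(im,tuple(map(int,p[i])),tuple(map(int,p[j])),(0,255,0),1)
    cv2.imwrite(f"pics/ov_{nm}{tag}.png",im)
draw(0,0,0,"0")
E
```

```text
(no output)
```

View pics/ov_s0.png

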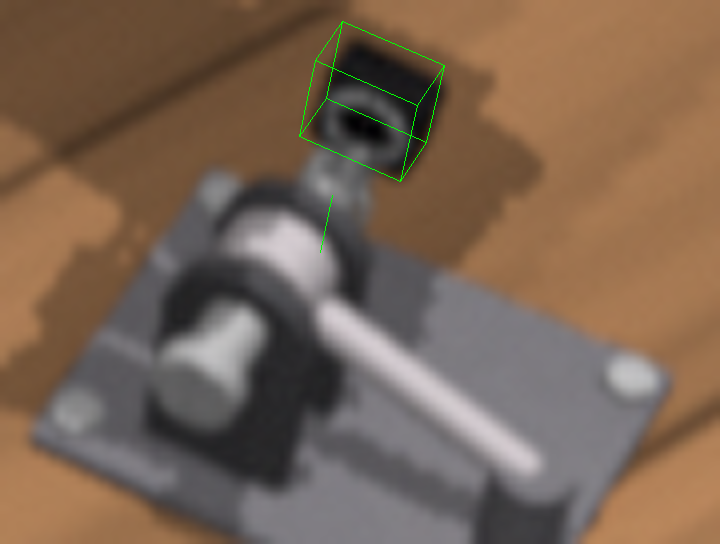

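View pics/ov_w0.png

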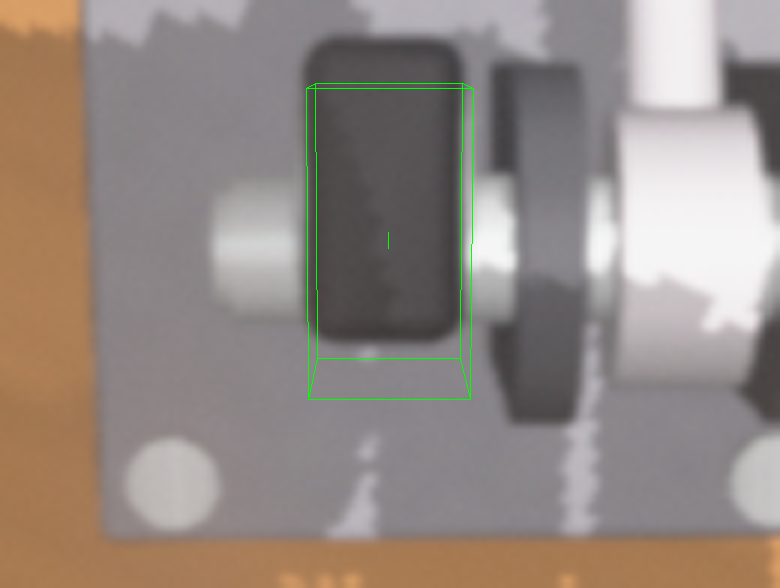

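```bash
python3 - <<'E'
from h import *
from scipy.optimize import least_squares
o=env.get_obs();C=cam("wrist",o);S=cam("scene")
th=np.radians(23.5);ex=np.array([np.cos(th),np.sin(th),0]);ey=np.array([-np.sin(th),np.cos(th),0])
B=np.column_stack([ex,ey,[0,0,1]]);hole=np.array([.4791,.1721,.07])
def pts(p,c):
  a=np.radians(p[3]);b=np.radians(p[4]);Rt=Rn.from_euler("xyz",[b,a,0]).as_matrix()
  return hole+(B@(Rt@((np.array(c,float)+[0,0,26])/1000).T)).T+B@(np.array(p[:3])/1000)
# observations: wrist top corners
wc=[(-10,-8,30),(-10,8,30),(20,8,30),(20,-8,30)]
wo=np.array([(462,340),(308,340),(305,40),(462,38)])
# outline extends of far edge: z30
sc=[(-10,8,30),(20,8,30),(20,-8,0),(-10,-8,0),(-10,-8,30)]
so=np.array([(352,36),(446,82),(403,180),(316,143),(333,72)])
def f(p,ps=False):
  w=(proj(C,pts(p,wc))-[250,120])*6+2.5-wo
  s=(proj(S,pts(p,sc))-[360,130])*8+3.5-so
  if ps: print(w.round(1),s.round(1))
  q=np.r_[w.ravel()/6,s.ravel()/8]
  return np.r_[q,np.array(p)/[3,3,3,20,5]] 
r=least_squares(f,np.zeros(5),loss="soft_l1");print(r.x,r.cost);f(r.x,True)
E
```

```text
[ 0.04474567  1.007641   -2.93227295  5.02509053  0.54366191] 5.121221125672031
[[ 2.5  5.8]
 [-4.2  5.8]
 [-2.8 -4.8]
 [ 4.6 -2.5]] [[ 6.1 -3. ]
 [12.5  2.1]
 [ 2.6 14.3]
 [-8.8  0.5]
 [-2.   0.2]]
```

```bash
python3 - <<'E'
from h import *
o=env.get_obs();print(o["time_s"],o["tool_pos"],o["tool_rot"],o["joint_velocities"].round(2))
im=env.read_camera("wrist");crop(im,250,120,130,98,6,"pics/w9c.png")
t=env.read_camera("top");crop(t,140,240,80,60,10,"pics/t9.png")
E
```

```text
15.35 [0.42936198 0.15037672 0.1848392 ] [-8.99368270e+01 -3.61935312e-03 -6.64460470e+01] [-0.21  1.05 -0.01 -0.05  0.01  0.06  0.16]
```

View pics/t9.png

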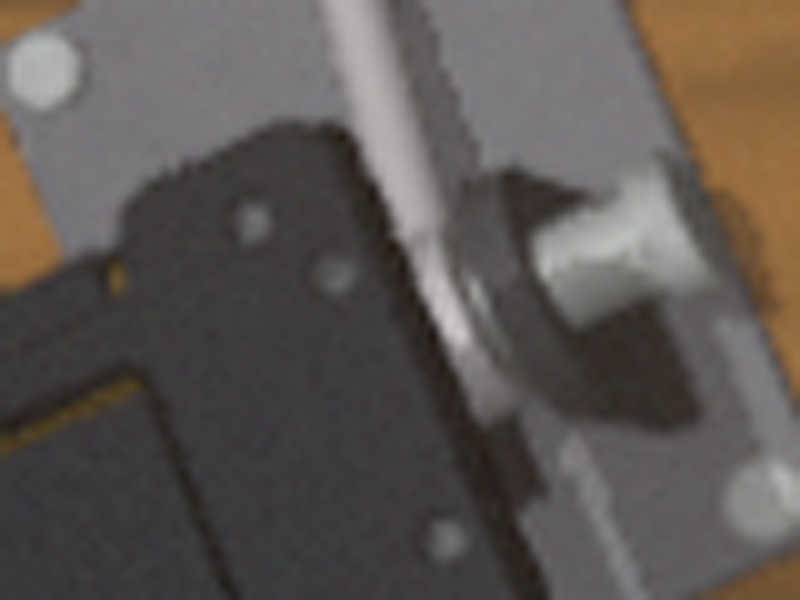

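Call:
carry_out([
  [[-20,0,0],[0,0,0]],
  [[-26,0,0],[0,0,0]],
  [[0,0,0],[0,0,-5]],
  [[0,0,0],[0,0,-8]],
  [[0,0,0],[0,0,-8]],
  [[0,0,0],[0,0,-8]],
  [[0,0,0],[0,0,-6]],
  [[0,0,20],[0,0,0]],
  [[0,10,23],[0,0,0]],
  [[0,0,0],[0,0,0]],
  [[0,0,0],[0,0,0]],
  [[0,0,0],[0,0,0]],
])

```text
time_s: 16.65
tool_pos: [0.4515, 0.2044, 0.1759]
tool_rot: [-90.1, -35.0, -66.4]
force: [0.5, -0.5, 0.5]
grip_width: 0.0478
```

```bash
python3 - <<'E'
from h import *
o=env.get_obs();print(o["time_s"],o["tool_pos"],o["tool_rot"],o["force"],o["qpos"].round(1))
im=env.read_camera("wrist");cv2.imwrite("pics/w10.png",im[:,:,::-1])
s=env.read_camera("scene");crop(s,340,110,110,82,7,"pics/s10.png")
C=cam("wrist",o);print(proj(C,[[.479,.172,.096]]))
E
```

```text
16.65 [0.4514731  0.20437646 0.17594775] [-90.05313222 -34.96485359 -66.4075864 ] [ 0.50422398 -0.53268112  0.47891965] [   1.1   19.5  -59.3  105.    44.    90.5 -136.3]
[[296.19306128 225.0302327 ]]
```

View pics/w10.png

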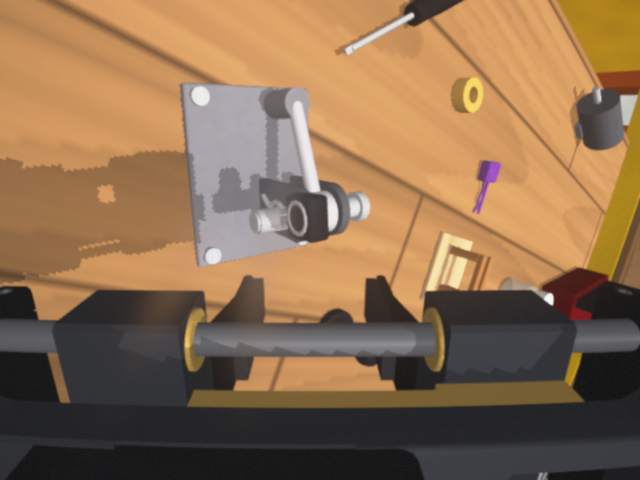

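```bash
python3 - <<'E'
from h import *
o=env.get_obs();C=cam("wrist",o)
im=cv2.imread("pics/w10.png")[:,:,::-1];crop(im,240,180,80,60,10,"pics/w10c.png")
th=np.radians(23.5);ex=np.array([np.cos(th),np.sin(th),0]);ey=np.array([-np.sin(th),np.cos(th),0])
B=np.column_stack([ex,ey,[0,0,1]]);hole=np.array([.4791,.1721,.07])
def ov(f,tilt,dz,dx,dy=0):
  w=cv2.imread("pics/w10c.png");a=np.radians(tilt)
  Rt=Rn.from_euler("y",tilt,degrees=True).as_matrix()
  c=np.array([[x,y,z] for z in (0,30) for x,y in ((-10,-8),(20,-8),(20,8),(-10,8))]+[[0,0,0],[0,0,-50]],float)+[0,0,26]
  X=hole+(B@(Rt@c.T+np.array([[dx],[dy],[dz]]))).T/1000
  p=((proj(C,X)-[240,180])*10+4.5).astype(int)
  for i,j in [(0,1),(1,2),(2,3),(3,0),(4,5),(5,6),(6,7),(7,4),(0,4),(1,5),(2,6),(3,7),(8,9)]: cv2.line(w,tuple(map(int,p[i])),tuple(map(int,p[j])),(0,255,0),1)
  # pin outline end circle
  t=np.linspace(0,2*np.pi,40);q=np.array([9*np.cos(t),20+0*t,9*np.sin(t)]);X=hole+(B@q).T/1000
  cv2.polylines(w,[((proj(C,X)-[240,180])*10+4.5).astype(int).reshape(-1,1,2)],True,(0,0,255),1)
  cv2.imwrite(f,w)
ov("pics/ov10a.png",0,0,0); ov("pics/ov10b.png",5,-1,0)
E
```

```text
(no output)
```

View pics/ov10a.png

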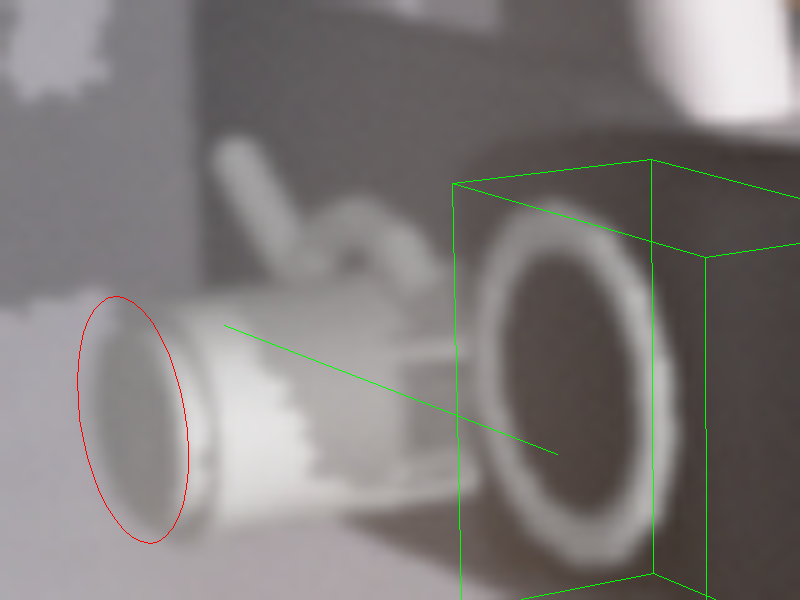

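View pics/ov10b.png

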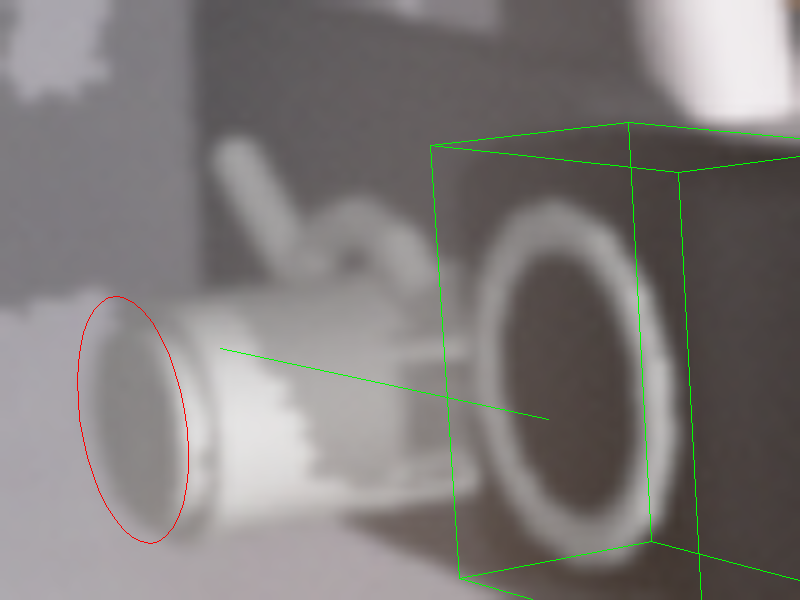

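```bash
python3 - <<'E'
from h import *
o=env.get_obs();C=cam("wrist",o)
im=cv2.imread("pics/w10.png")
c=im[165:245,230:340].astype(float);c=np.clip((c-40)*2.6,0,255).astype(np.uint8)
cv2.imwrite("pics/w10e.png",cv2.resize(c,None,fx=7,fy=7,interpolation=cv2.INTER_CUBIC))
s=cv2.imread("pics/s10.png").astype(float);cv2.imwrite("pics/s10e.png",np.clip(s*1.8,0,255).astype(np.uint8))
E
```

```text
(no output)
```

View pics/w10e.png

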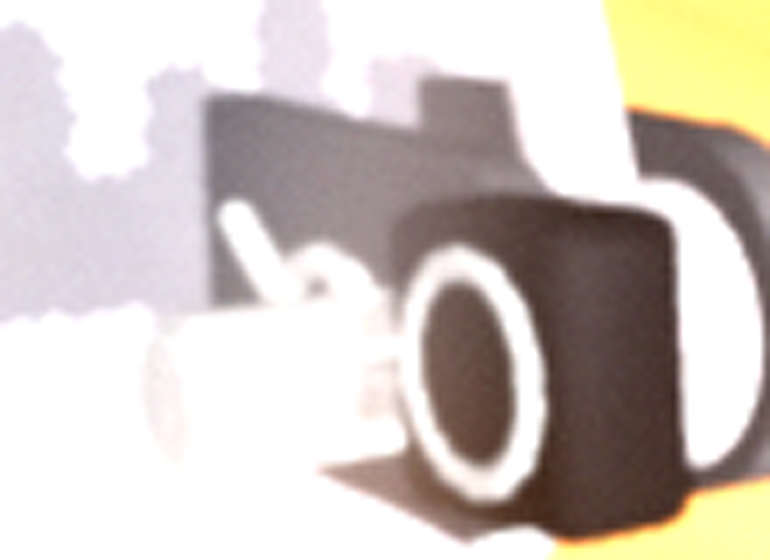

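View pics/s10e.png

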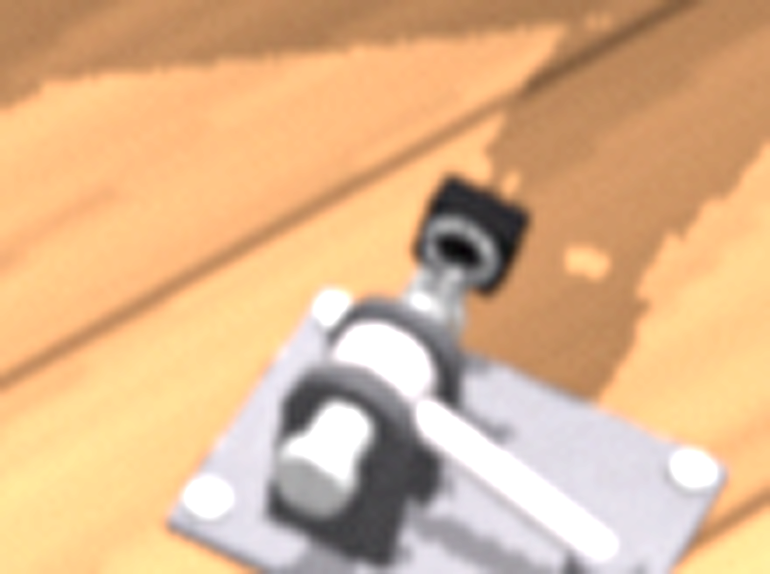

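```bash
python3 - <<'E'
from h import *
from scipy.optimize import least_squares
o=env.get_obs();C=cam("wrist",o)
th=np.radians(23.5);B=np.column_stack([[np.cos(th),np.sin(th),0],[-np.sin(th),np.cos(th),0],[0,0,1]]);hole=np.array([.4791,.1721,.07])
P=lambda c:(proj(C,hole+(B@np.array(c,float).T).T/1000)-[230,165])*7+3
print("pin end centre, top, bottom(x+-9)",P([(0,20,0),(9,20,0),(-9,20,0),(0,14,9)]).round())
cs=np.array([(20,-8,30),(-10,-8,30),(-10,8,30),(20,8,30),(20,8,0)],float)
ob=np.array([(676,208),(688,500),(560,543),(555,197),(393,212)],float)
off=np.array([13,3.])
def f(p,full=False):
  q=Rn.from_euler("y",p[0],degrees=True).apply(cs+[0,0,26])+[p[1],p[2],p[3]]
  r=P(q)+off-ob
  if full: print(r.round(1))
  return np.r_[r.ravel()/7]
for fixx in (0,):
  r=least_squares(lambda p:np.r_[f(p),p[1]/1.0],np.zeros(4));print(r.x.round(2),r.cost);f(r.x,True)
  J=r.jac;print("sd/px",np.sqrt(np.diag(np.linalg.inv(J.T@J))).round(2))
E
```

```text
pin end centre, top, bottom(x+-9) [[162. 399.]
 [158. 314.]
 [166. 483.]
 [255. 408.]]
[  4.42  -1.1   -7.29 -13.9 ] 12.222627784671754
[[  8.8  -7.2]
 [  8.1   5.2]
 [  1.6 -10.6]
 [ -8.6  20.6]
 [ -9.9 -14.3]]
sd/px [1.02 0.81 2.05 3.07]
```

```bash
python3 - <<'E'
from h import *
from scipy.optimize import least_squares
o=env.get_obs();C=cam("wrist",o)
th=np.radians(23.5);B=np.column_stack([[np.cos(th),np.sin(th),0],[-np.sin(th),np.cos(th),0],[0,0,1]]);hole=np.array([.4791,.1721,.07])
P=lambda c:(proj(C,hole+(B@np.array(c,float).T).T/1000)-[230,165])*7+3
im=cv2.imread("pics/w10.png")[165:245,230:340]
im=cv2.resize(np.clip((im.astype(float)-20)*2,0,255).astype(np.uint8),None,fx=7,fy=7,interpolation=cv2.INTER_CUBIC)
def box(tilt,dx,dy,dz,off=(10,-5)):
  w=im.copy()
  c=np.array([[x,y,z] for z in (0,30) for x,y in ((-10,-8),(20,-8),(20,8),(-10,8))],float)+[0,0,26]
  p=(P(Rn.from_euler("y",tilt,degrees=True).apply(c)+[dx,dy,dz])+off).astype(int)
  for i,j in [(0,1),(1,2),(2,3),(3,0),(4,5),(5,6),(6,7),(7,4),(0,4),(1,5),(2,6),(3,7)]: cv2.line(w,tuple(map(int,p[i])),tuple(map(int,p[j])),(0,255,0),1)
  for y in (20,):
   t=np.linspace(0,2*np.pi,40);q=np.column_stack([9*np.cos(t),y+0*t,9*np.sin(t)]);cv2.polylines(w,[(P(q)+off).astype(int).reshape(-1,1,2)],True,(0,0,255),1)
  return w
cv2.imwrite("pics/bx.png",np.hstack([box(5,0,0,0)[:,:,:],])); cv2.imwrite("pics/bx2.png",box(5,1,0,-4))
E
```

```text
(no output)
```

View pics/bx.png

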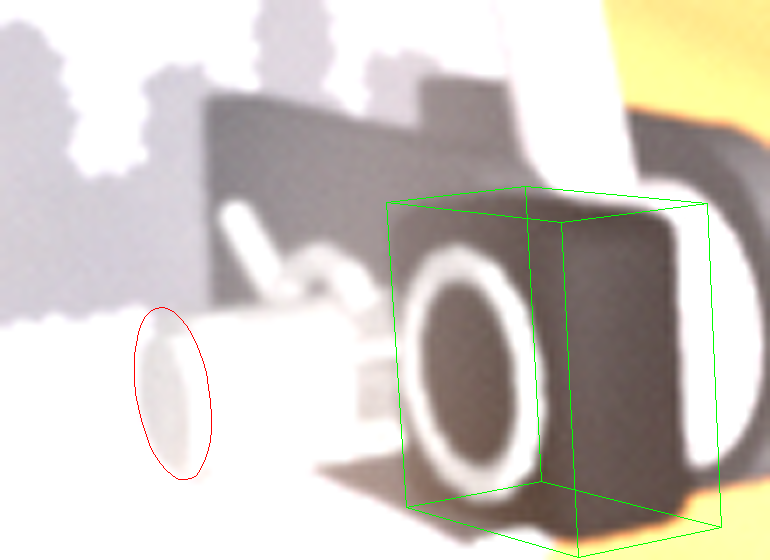

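View pics/bx2.png

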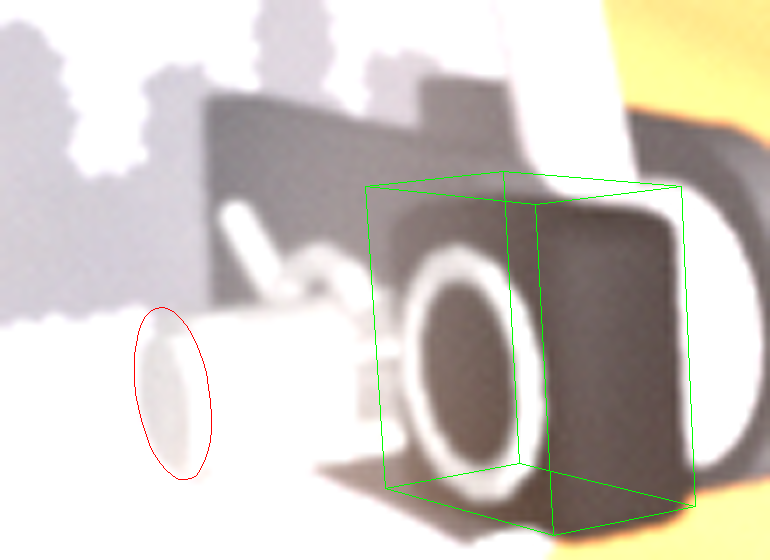

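Call:
carry_out([
  [[0,-15,-20],[0,0,0]],
  [[0,-5,-23],[0,0,0]],
  [[0,0,0],[0,0,5]],
  [[0,0,0],[0,0,8]],
  [[0,0,0],[0,0,8]],
  [[0,0,0],[0,0,8]],
  [[0,0,0],[0,0,6]],
  [[26,0,0],[0,0,0]],
  [[20,0,0],[0,0,0]],
  [[0,0,0],[0,0,0]],
  [[0,0,0],[0,0,0]],
])

```text
time_s: 17.85
tool_pos: [0.4259, 0.1557, 0.1926]
tool_rot: [-90.0, -0.0, -66.5]
force: [-0.4, 0.5, -0.3]
grip_width: 0.048
```

```bash
python3 - <<'E'
from h import *
o=env.get_obs();print(o["time_s"],o["tool_pos"],o["tool_rot"])
R=Rn.from_euler("xyz",o["tool_rot"],degrees=True).as_matrix();print(R.T@(np.array([.4839,.174,.15])-o["tool_pos"])*1000)
im=env.read_camera("wrist");crop(im,250,120,130,98,6,"pics/w11.png")
C=cam("wrist",o)
th=np.radians(23.5);B=np.column_stack([[np.cos(th),np.sin(th),0],[-np.sin(th),np.cos(th),0],[0,0,1]]);hole=np.array([.4791,.1721,.07])
w=cv2.imread("pics/w11.png")
for tilt,col in ((0,(0,255,0)),(5,(0,0,255))):
  c=np.array([[x,y,30] for x,y in ((-10,-8),(20,-8),(20,8),(-10,8))],float)+[0,0,26]
  X=hole+(B@Rn.from_euler("y",tilt,degrees=True).apply(c).T).T/1000
  cv2.polylines(w,[((proj(C,X)-[250,120])*6+2.5).astype(int).reshape(-1,1,2)],True,col,1)
for x in (-9,9):
  X=hole+(B@np.array([[x,-12,0],[x,20,0]]).T).T/1000;cv2.polylines(w,[((proj(C,X)-[250,120])*6+2.5).astype(int).reshape(-1,1,2)],False,(255,0,0),1)
cv2.imwrite("pics/w11o.png",w)
E
```

```text
17.85 [0.42594818 0.15567064 0.19263918] [-8.99956045e+01 -2.54632393e-02 -6.64752826e+01]
[ 6.30623831 42.64662313 60.44812539]
```

View pics/w11o.png

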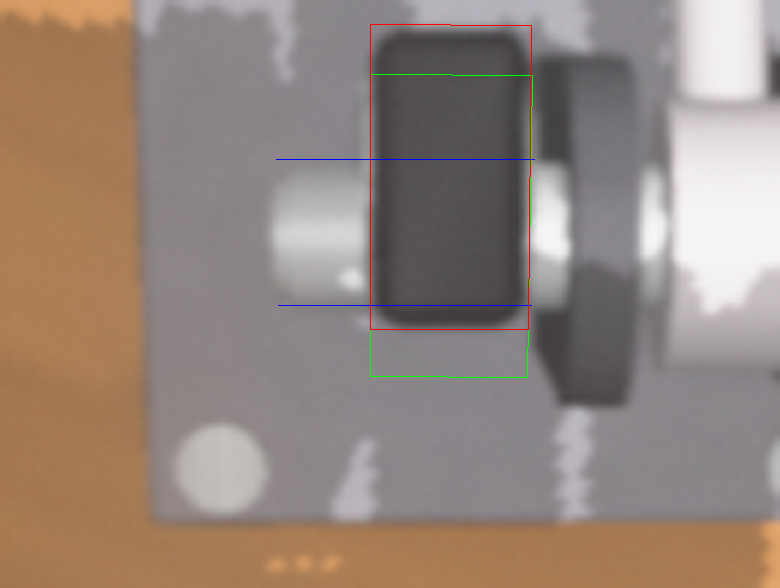

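Call:
carry_out([
  [[2,0,15],[0,0,0]],
  [[2,0,25],[0,0,0]],
  [[2.3,0,20.4],[0,0,0]],
  [[0,10,0],[0,0,0]],
  [[0,20,0],[0,0,0]],
  [[0,20,0],[0,0,0]],
  [[0,20,0],[0,0,0]],
  [[0,15,0],[0,0,0]],
  [[0,7,0],[0,0,0]],
  [[0,0,0],[0,0,0]],
  [[0,0,0],[0,0,0]],
])

```text
time_s: 19.0
tool_pos: [0.4845, 0.174, 0.1011]
tool_rot: [-90.0, -0.0, -66.4]
force: [0.5, 0.9, 0.2]
grip_width: 0.0477
```

Call:
carry_out([
  [[0,0,0],[0,0,0]],
  [[0,0,0],[0,0,0]],
  [[0,0,0],[0,0,0]],
  [[0,0,0],[0,0,0]],
  [[0,0,0],[0,0,0]],
  [[0,0,0],[0,0,0]],
  [[0,0,0],[0,0,0]],
], jaw=0.05, squeeze=20)

```text
time_s: 19.7
tool_pos: [0.4844, 0.1736, 0.1006]
tool_rot: [-90.0, -0.0, -66.5]
force: [0.4, 0.2, 1.5]
grip_width: 0.0159
```

Call:
carry_out([
  [[0,-0.1,-0.5],[1,0,0]],
  [[0,-0.1,-0.5],[1,0,0]],
  [[0,-0.1,-0.5],[1,0,0]],
  [[0,-0.1,-0.5],[1,0,0]],
  [[0,-0.1,-0.5],[1,0,0]],
  [[0,0,0],[0,0,0]],
  [[0,0,0],[0,0,0]],
])

```text
time_s: 20.4
tool_pos: [0.482, 0.1725, 0.1011]
tool_rot: [-85.0, -0.0, -66.5]
force: [0.5, 0.2, 1.1]
grip_width: 0.0158
```

```bash
python3 - <<'E'
from h import *
o=env.get_obs();print(o["tool_pos"],o["tool_rot"],o["force"],o["wrist_torque"])
im=env.read_camera("wrist");crop(im,240,210,160,120,5,"pics/w12.png")
s=env.read_camera("scene");crop(s,360,130,90,68,8,"pics/s12.png")
E
```

```text
[0.48200728 0.17246122 0.1011108 ] [-8.49829013e+01 -2.87625589e-02 -6.64781111e+01] [0.50454093 0.22939558 1.09007193] [ 0.06967446 -0.03037038  0.02071057]
```

View pics/w12.png

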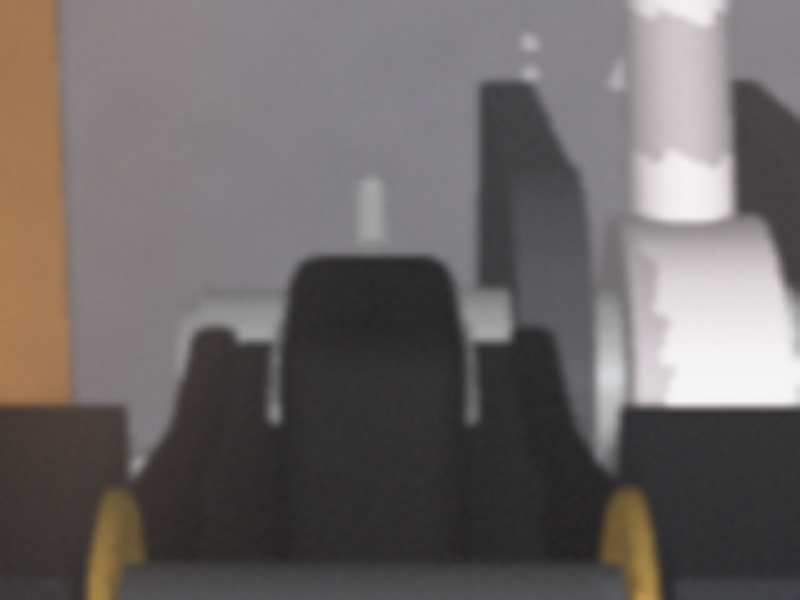

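Call:
carry_out([
  [[0,0,0],[0,0,0]],
  [[0,0,0],[0,0,0]],
  [[0,0,0],[0,0,0]],
  [[0,0,0],[0,0,0]],
  [[0,0,0],[0,0,0]],
  [[0,0,0],[0,0,0]],
], jaw=0.55)

```text
time_s: 21.1
tool_pos: [0.482, 0.1726, 0.1009]
tool_rot: [-85.0, -0.0, -66.5]
force: [-0.4, -0.6, 0.3]
grip_width: 0.0469
```

Call:
carry_out([
  [[0,-5,0],[0,0,0]],
  [[0,-15,0],[0,0,0]],
  [[0,-20,0],[0,0,0]],
  [[0,-25,-10],[-5,0,0]],
  [[0,-20,-25],[0,0,0]],
  [[0,0,-15],[0,0,0]],
  [[0,0,0],[0,0,0]],
  [[0,0,0],[0,0,0]],
])

```text
time_s: 21.9
tool_pos: [0.4316, 0.1503, 0.1857]
tool_rot: [-89.9, -0.1, -66.5]
force: [-0.2, -0.1, 0.3]
grip_width: 0.0481
```

```bash
cat > chk.py <<'E'
from h import *
import sys
k=sys.argv[1]
o=env.get_obs();print(o["time_s"],o["tool_pos"],o["tool_rot"],o["force"])
im=env.read_camera("wrist");crop(im,250,120,130,98,6,f"pics/w{k}.png")
s=env.read_camera("scene");crop(s,360,130,90,68,8,f"pics/s{k}.png")
C=cam("wrist",o)
th=np.radians(23.5);B=np.column_stack([[np.cos(th),np.sin(th),0],[-np.sin(th),np.cos(th),0],[0,0,1]]);hole=np.array([.4791,.1721,.07])
w=cv2.imread(f"pics/w{k}.png")
for tilt,col in ((0,(0,255,0)),(5,(0,0,255))):
  c=np.array([[x,y,30] for x,y in ((-10,-8),(20,-8),(20,8),(-10,8))],float)+[0,0,26]
  X=hole+(B@Rn.from_euler("y",tilt,degrees=True).apply(c).T).T/1000
  cv2.polylines(w,[((proj(C,X)-[250,120])*6+2.5).astype(int).reshape(-1,1,2)],True,col,1)
for x in (-9,9):
  X=hole+(B@np.array([[x,-12,0],[x,20,0]]).T).T/1000;cv2.polylines(w,[((proj(C,X)-[250,120])*6+2.5).astype(int).reshape(-1,1,2)],False,(255,0,0),1)
cv2.imwrite(f"pics/w{k}o.png",w)
E
python3 chk.py 13
```

```text
21.9 [0.43157122 0.15030482 0.18565314] [-89.9050323   -0.10237715 -66.48792581] [-0.2437763  -0.14027399  0.30687341]
```

View pics/w13o.png

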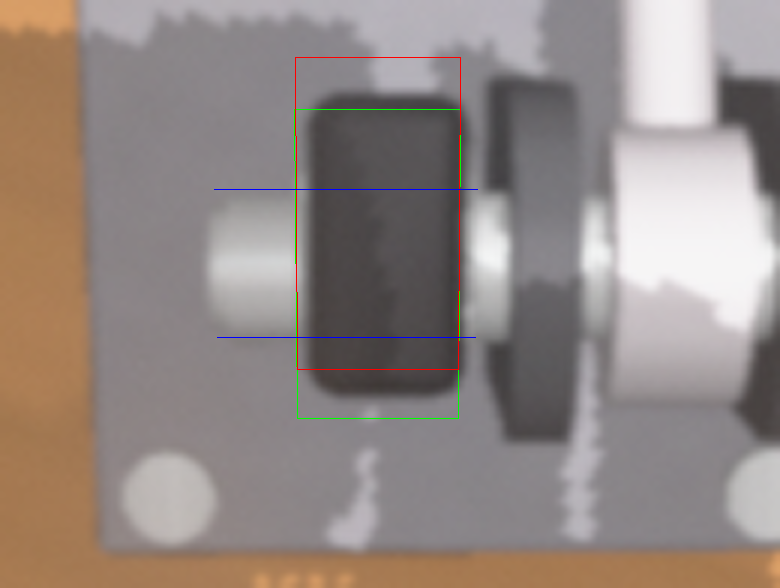

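View pics/s13.png

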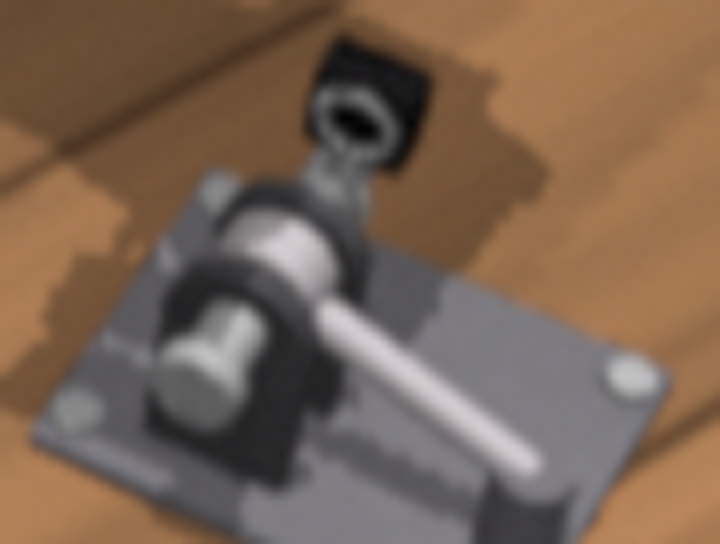

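Call:
carry_out([
  [[0,-15,0],[0,0,0]],
  [[0,0,0],[0,0,0]],
  [[0,0,0],[0,0,0]],
  [[0,0,0],[0,0,0]],
  [[0,0,0],[0,0,0]],
  [[0,0,0],[0,0,0]],
  [[0,0,0],[0,0,0]],
  [[0,0,0],[0,0,0]],
])

```text
time_s: 22.8
tool_pos: [0.4309, 0.1503, 0.1997]
tool_rot: [-90.0, -0.0, -66.5]
force: [-0.3, -0.5, 0.1]
grip_width: 0.0481
```

```bash
python3 chk.py 14; python3 - <<'E'
from h import *
s=env.read_camera("scene");cv2.imwrite("pics/sfin.png",s[:,:,::-1])
E
```

```text
22.8 [0.43094309 0.15034856 0.19971017] [-9.00109484e+01 -3.68694401e-03 -6.64630196e+01] [-0.28960404 -0.46934159  0.10104429]
```

View pics/w14o.png

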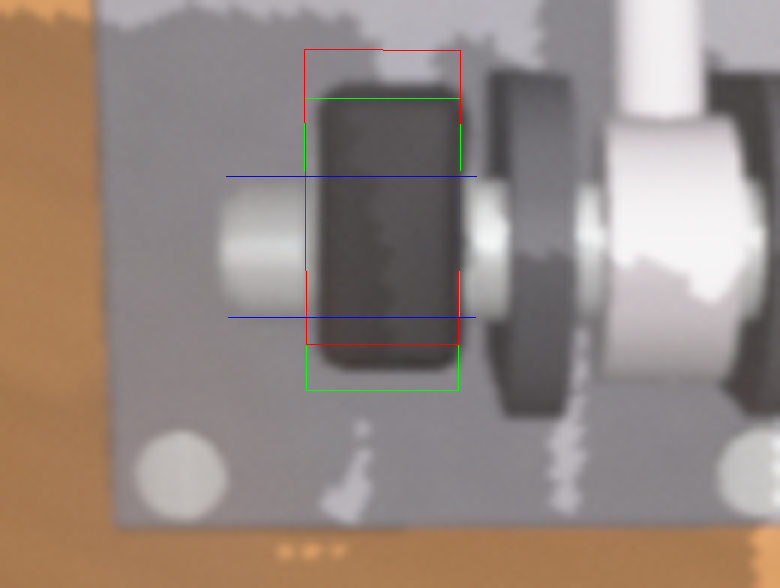

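View pics/sfin.png

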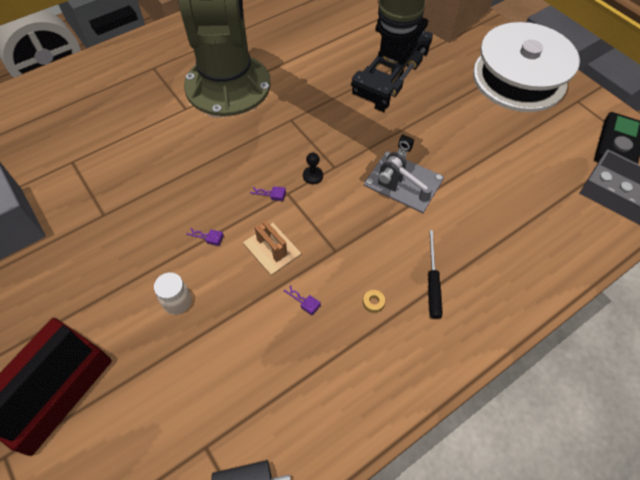

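The clip holds steady about 2° off upright on the pin, with everything else where it was. Handing in.

```bash
python3 -c "
from cell import env
print(env.sign_off())"
```

```text
the job is handed in; nothing more can be done
None
```

The R-clip is on the clevis pin with its bow sprung over, released, and the job is handed in at about 23 s.

- **Insertion:** I lifted the clip by its black grip, found the cross hole with the wrist camera and lowered the leg in small steps. At the stops after each small step the force was at most about 5 N. At the last one before home the clip was being drawn down, so the bow had passed the widest part of the pin.
- **Uprightness:** after the first release the clip leaned about 5°, within the hole's play. I gripped it again, turned it back about the pin with about 1 N, and let go. Two pictures about a second apart then showed it steady, about 2° off upright.
- **Home:** arm position puts the grip within about 1 mm of its home height. The oblique wrist view, taken before I straightened it, shows the bow closed round the pin. One rough fit of the camera pictures put the clip about 3 mm lower than that. I took this as camera and rounded-edge error, because the arm position disagreed.
- **Surroundings:** the last scene picture shows the other things where they were at the start, and the gripper clear of everything.

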